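# Seat two spacer plates in the taper thickness gauge

### The arm

A 6-joint arm with a two-finger parallel gripper is mounted at the origin on a cart in front of the work surface, level with it; the furniture and walls round the work are solid. World frame = base frame: x ahead of the robot, y to its left, z up, the work surface at z = 0. Lengths are in m, angles in rad, forces in N, time in s.
With the tool pointing down it reaches from about 0.375 to 0.925 m from the base axis. Payload 5.7 kg.
Tool frame: the origin (TCP) lies at the very end of the fingers, on their centre line; the grasp point (between the pads) lies 19 mm behind it; x points along the fingers, y is the direction in which the jaws open and shut, and the axes are right-handed (so a half turn about x gives the same grasp; the last joint's range is limited). The gripper opens to 85 mm and grips with 20 to 120 N. Pads are 22 mm wide; open, the fingers measure 114 mm over their backs; the gripper's body (76 mm by 85 mm) begins 54 mm behind the grasp point. The pads swing forward as they close: fully open they stand 13 mm farther back than shut.
Start: joints at [-1.318, 0.359, 1.51, -0, 1.272, -0.115], TCP at [0.216, -0.56, 0.231] pointing down, gripper open.
Joint ranges: [-2.97, 2.97], [-1.01, 2.36], [0.21, 2.38], [-0.96, 4.11], [0.2, 2.71], [-2.98, 2.98]. Speed limits (rad/s): [2.39, 2.39, 3.14, 3.14, 3.14, 3.14].

### API

Orientations are given as a rotation vector (axis times angle).
In Python, from bench import bot, get_image gives the robot as it stands.
- The arm moves only by the tool apply_moves, never from a script. Its argument "moves" is a list of rows, each a list of 7 numbers: the finger opening in m, from 0 to 0.0854, then the shift along the tool's x, y, z in m, then the turn, a rotation vector about the tool's x, y, z in degrees. In form: [[gripper, tx, ty, tz, ax, ay, az], ...]. A call has 1 to 8 rows; each row is the pose to reach, as a shift and turn from the pose commanded when the call began, along the tool's axes at that moment; what a row does not reach only later rows make up. A row lasts 1/10 s, in which the tool goes at most 50 mm and 8.59 degrees, less where a joint would pass 70% of its speed; a pose out of reach is approached as far as the arm can. A call with a gripper value outside its range is refused whole. The fingers move at their own pace and stop on an object; "grip_force" is the grip in N (left out, the last holds). Time passes only in rows, so rows that repeat a pose let the fingers close. It gives the time, the measured TCP pose, the force and the opening at its end, in the units of the state.
- bot.state(): the state, without advancing time (a new reading comes with each control period).
- get_image(name): name is "scene" or "top" or "wrist"; returns a dict with "image" (420x560x3 uint8, blue, green, red), "fovy" (degrees; the focal length in pixels is half the picture's height over the tangent of half this angle, whatever the lens; pixels are square), "cx", "cy" (the principal point, pixels), "world_to_cam" (4x4, takes a point from world to camera coordinates); the wrist camera has in their place "hand_eye" (4x4, takes a point from camera to tool coordinates, whose origin is the TCP and whose axes are the tool frame's). Camera axes: x right, y down, z forward; pixel columns grow to the right and rows downward; lengths in m; the calibration is good to about 2 mm. The wrist camera is an equidistant fisheye: a pixel r from the principal point sees the ray r / f radians off the axis. A picture is of the moment at which its call begins: read the wrist's pose just before it. There is no depth.
- bot.job_done(): hands the job in, once; it reports no verdict.
The state is a dict: "time_s": time; "qpos": joint angles; "dq": joint speeds; "tau": joint torques, N m; "tool_pos": TCP position; "tool_rot": TCP orientation; "wrist_force": force on the tool from outside, world axes, zero at the start; "torque": the same for the moment, N m; "width": finger opening in m.
Only numpy, scipy, OpenCV 4.12 (cv2) and the standard library are available. Lean on these libraries where they do the work, as an engineer would, in place of code of your own. Each camera call takes 0.05 s, during which the arm holds its last target.

### The job

Put the spacer plates from the white stand into the sprung taper gauge, each in the slot made for its thickness: first the thick blue plate in the widest slot, then the thin orange plate in the narrowest slot. Lower each one upright and flat against its slot's upright wall until it stops between wall and sloping cheek, then press it down firmly for a moment, with about 12 N and never more than 20 N, and let it go. Leave the dropper bottle, the beaker and the roll of tape alone.

Things in the scene. Friction and masses are not known exactly. Their poses are not given: they have to be found in the camera images.
- thick_plate_center (a point): Centre of the thick spacer plate: blue plastic with two white lines near its top on both faces, 40 wide x 12 thick x 100 mm tall, standing upright in the stand with its lower edge 26 mm above the worktop. Axes: x along the width, y through the thickness, z up. Rigid, 45 to 130 g, may stand a degree or two out of true; grasp it across its 40 mm width near the top.
- thin_plate_center (a point): Centre of the thin spacer plate: orange plastic with two white lines near its top on both faces, 40 wide x 8 thick x 100 mm tall, standing upright in the stand with its lower edge 6 mm above the worktop. Axes: x along the width, y through the thickness, z up. Rigid, 45 to 130 g, may stand a degree or two out of true; grasp it across its 40 mm width near the top.
- stand: White fixed stand 76 x 130 x 48 mm, origin at the centre of its underside, z up, two slots along its x, 70 mm apart in y (at y = +35 and -35 mm), one plate in each, either way round. The slots are 13 mm wide at the top and 9 mm lower down, open at the ends; plates lift straight out.
- gauge: Gauge 100 x 180 x 80 mm on a fixed grey base, origin under its centre, z up; open-ended slots along x, 52 mm apart: widest at y = +52, middle 0, narrowest -52 mm. Each has an upright aluminium wall on its +y side and a steel cheek on its -y side that leans so the slot narrows 1 mm per 6 mm of depth (54 deep). A brass screw has set each cheek somewhere within 3 mm; settings are not reported.
- deck (a joint): The gauge's aluminium deck, with walls and cheeks on it, rides on springs over the base: 0 at rest (up), grows as it is pressed down, 6 N per mm, so 12 N press it down 2 mm; end of travel 8 mm.
- slot_wide (a point): Slot for the 12 mm plate. Point: level with the wall tops, 80 mm above the worktop, half-way along the slot, on the centre line of the right plate seated flat on the wall. x along the slot, y across it to the wall, z up. Mouth from y = +6 (wall) to -13..-10 mm (cheek). The unreported cheek setting puts the stop 24 to 42 mm below the wall tops, found by feel; wedged, the plate stays.
- slot_narrow (a point): Slot for the 8 mm plate. Point: level with the wall tops, 80 mm above the worktop, half-way along the slot, on the centre line of the right plate seated flat on the wall. x along the slot, y across it to the wall, z up. Mouth from y = +4 (wall) to -11..-8 mm (cheek). The unreported cheek setting puts the stop 24 to 42 mm below the wall tops, found by feel; wedged, the plate stays.
- dropper_bottle: Bystander: white dropper bottle with a red cap, 31 mm across, 94 mm tall, origin at the centre of its underside.
- beaker: Bystander: small clear beaker, 50 mm across, 61 mm tall, origin at the centre of its underside.
- tape: Bystander: roll of white label tape lying flat, 62 mm across, 18 mm tall, origin at the centre of its underside.
Not all that is in view belongs to the job. What is shaped like the part that bears thin_plate_center but turquoise is not meant. Of the things shaped like the part that bears thick_plate_center, the blue one is meant.

How it is judged:
By the outcome, as a careful person would: the job done as asked, in the order asked, and still so for the second after the job is handed in, with the robot touching nothing.
It also fails if it takes over 64 s, if anything falls off the work surface, if the arm or the gripper's body presses on something with over 40 N, if the wrist force passes 120 N, or if a joint passes its speed limit or range.

## Working session

There is one attempt and no reset: what is moved stays moved. The work goes in short steps, Python scripts to look and compute and a tool call to move; the robot and the scene stay as the last step left them, time stands still between calls to the robot, and variables do not carry over. Pictures are saved under pics/ and viewed, and the job is handed in when it is done.

Besides the shell and the picture viewer there is one more tool, called after "Request:" as name(argument=value, ...), one argument or row to a line, values as JSON. apply_moves: Moves the arm, as the interface text tells. Its arguments: {"type":"object","properties":{"moves":{"type":"array","items":{"type":"array","items":{"type":"number"}}},"grip_force":{"type":"number"}},"required":["moves"]}

```bash
ls; mkdir -p pics
cat > h.py <<'E'
import numpy as np,cv2
from bench import bot,get_image
from scipy.spatial.transform import Rotation as R
E
python3 - <<'E'
from h import *
import pickle
s=bot.state();print(s)
d={}
for n in("scene","top","wrist"):
    g=get_image(n);d[n]=g;cv2.imwrite(f'pics/a_{n}.png',g['image']);print(n,{k:v for k,v in g.items() if k!='image'})
pickle.dump((s,d),open('a.pkl','wb'))
E
```

```text
pics
{'time_s': 0.0, 'qpos': array([-1.31813698e+00,  3.59491356e-01,  1.51143482e+00, -4.06353887e-06,
        1.27249996e+00, -1.15126684e-01]), 'dq': array([ 7.71286748e-04, -7.43663400e-04, -8.29428029e-04,  3.13928472e-05,
        2.14546010e-03, -2.83377690e-04]), 'tau': array([-1.27214840e-03, -5.27625275e+01, -2.78616375e+01, -5.37773412e-04,
        1.28443656e-02, -1.03093436e-05]), 'tool_pos': array([ 0.21553566, -0.55922163,  0.23046081]), 'tool_rot': array([ 2.02127681,  0.37785225, -2.02154381]), 'wrist_force': array([0.64361934, 0.85473948, 0.03860066]), 'torque': array([ 0.0429356 ,  0.03072852, -0.01937512]), 'width': 0.08545284125808345}
scene {'fovy': 56.90194799697934, 'cx': 278.6667331126144, 'cy': 211.47561514634927, 'world_to_cam': array([[ 0.80943767, -0.58668355,  0.02476035, -0.4134917 ],
       [-0.26184653, -0.39836503, -0.87905728,  0.20926408],
       [ 0.5255921 ,  0.70505866, -0.47607271,  0.85118158],
       [ 0.        ,  0.        ,  0.        ,  1.        ]])}
top {'fovy': 46.38324350525516, 'cx': 279.05472608649836, 'cy': 213.24961554112303, 'world_to_cam': array([[ 0.00494122, -0.99998285,  0.00314398, -0.04117435],
       [-0.98716258, -0.00537975, -0.15962803,  0.50579756],
       [ 0.1596422 , -0.00231486, -0.98717223,  1.23404204],
       [ 0.        ,  0.        ,  0.        ,  1.        ]])}
wrist {'fovy': 65.70646984690485, 'cx': 275.8649285105649, 'cy': 210.56165235375556, 'hand_eye': array([[-6.76870650e-04, -3.14882507e-01,  9.49130417e-01,
        -1.42160858e-01],
       [ 9.99999726e-01,  7.18602811e-05,  7.36988298e-04,
        -2.64165682e-04],
       [-3.00269501e-04,  9.49130656e-01,  3.14882372e-01,
        -8.12889440e-02],
       [ 0.00000000e+00,  0.00000000e+00,  0.00000000e+00,
         1.00000000e+00]])}
```

View pics/a_scene.png

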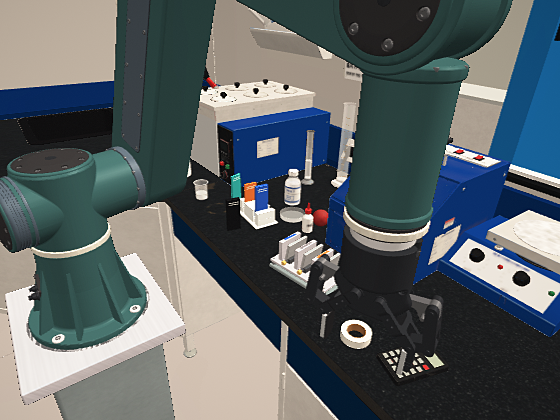

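View pics/a_top.png

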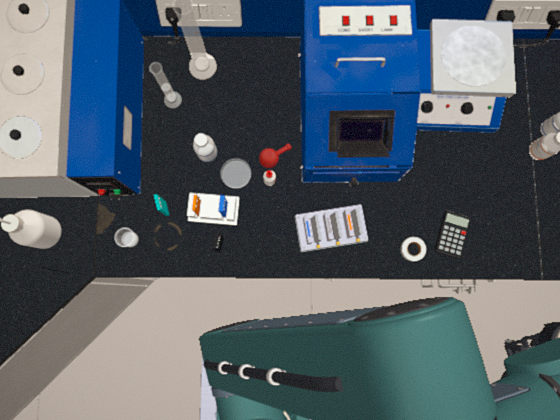

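View pics/a_wrist.png

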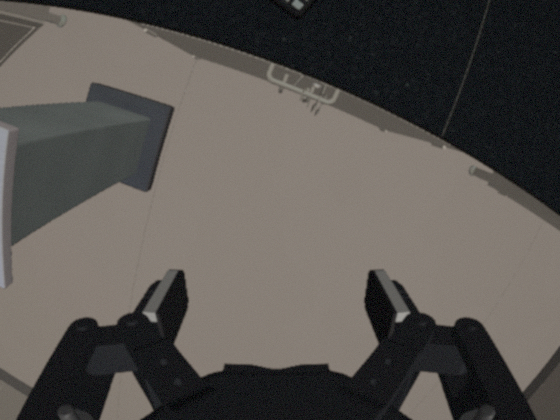

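```bash
cat >> h.py <<'E'
def cam(g):
    f=210/np.tan(np.radians(g['fovy'])/2); return f,g['cx'],g['cy']
def ray(g,u,v,T=None):
    """returns origin, dir in world. T= tool->world for wrist"""
    f,cx,cy=cam(g)
    if 'hand_eye' in g:
        d=np.array([u-cx,v-cy]);r=np.hypot(*d);th=r/f
        dc=np.array([*(np.sin(th)*d/max(r,1e-9)),np.cos(th)])
        M=T@g['hand_eye']
    else:
        dc=np.array([(u-cx)/f,(v-cy)/f,1]);M=np.linalg.inv(g['world_to_cam'])
    return M[:3,3],M[:3,:3]@dc
def onz(g,u,v,z,T=None):
    o,d=ray(g,u,v,T);return o+d*(z-o[2])/d[2]
def proj(g,p,T=None):
    f,cx,cy=cam(g)
    M=g['world_to_cam'] if T is None else np.linalg.inv(T@g['hand_eye'])
    q=M[:3,:3]@p+M[:3,3]
    if T is None: return cx+f*q[0]/q[2],cy+f*q[1]/q[2]
    n=np.hypot(q[0],q[1]);th=np.arctan2(n,q[2]);return cx+f*th*q[0]/n,cy+f*th*q[1]/n
def tool(s):
    T=np.eye(4);T[:3,:3]=R.from_rotvec(s['tool_rot']).as_matrix();T[:3,3]=s['tool_pos'];return T
E
python3 - <<'E'
from h import *
import pickle
s,d=pickle.load(open('a.pkl','rb'))
im=d['top']['image'];c=im[175:265,90:440]
c=cv2.resize(c[:,60:300],None,fx=3.3,fy=3.3,interpolation=cv2.INTER_CUBIC)
cv2.imwrite('pics/b.png',c)
g=d['top']
hsv=cv2.cvtColor(im,cv2.COLOR_BGR2HSV)
print(R.from_rotvec(s['tool_rot']).as_matrix().round(3))
for n,m,z in(('stand',(hsv[...,1]<60)&(hsv[...,2]>150),.048),('orange',cv2.inRange(hsv,(8,150,100),(20,255,255))>0,.106),('blue',cv2.inRange(hsv,(100,120,80),(125,255,255))>0,.126)):
    m=m.astype(np.uint8)*255; m[:185]=0;m[255:]=0;m[:,:150]=0;m[:,375:]=0
    for k in cv2.findContours(m,0,2)[0]:
        if cv2.contourArea(k)<25: continue
        b=cv2.boxPoints(cv2.minAreaRect(k));print(n,cv2.contourArea(k),b.round(1).tolist());print([onz(g,*p,z).round(4)[:2].tolist() for p in b])
sc=d['scene']['image'][160:320,180:360];cv2.imwrite('pics/b2.png',cv2.resize(sc,None,fx=3.7,fy=3.7,interpolation=cv2.INTER_CUBIC))
E
```

```text
[[-0.     0.36  -0.933]
 [ 0.002 -0.933 -0.36 ]
 [-1.    -0.002 -0.   ]]
stand 1707.0 [[294.79998779296875, 214.1999969482422], [361.79998779296875, 203.5], [367.70001220703125, 240.1999969482422], [300.6000061035156, 250.89999389648438]]
[[0.5026, -0.0791], [0.5316, -0.2532], [0.4361, -0.2661], [0.4078, -0.094]]
stand 1208.5 [[186.0, 220.5], [188.5, 191.8000030517578], [239.0, 196.1999969482422], [236.5, 224.89999389648438]]
[[0.4846, 0.2012], [0.5601, 0.1974], [0.5492, 0.0657], [0.4739, 0.0708]]
orange 82.5 [[191.5, 213.39999389648438], [193.3000030517578, 194.6999969482422], [199.89999389648438, 195.39999389648438], [198.0, 214.10000610351562]]
[[0.4938, 0.1775], [0.5408, 0.1744], [0.5392, 0.1581], [0.4922, 0.1613]]
blue 103.0 [[218.0, 215.5], [220.0, 193.89999389648438], [227.0, 194.5], [225.10000610351562, 216.1999969482422]]
[[0.4858, 0.1094], [0.5392, 0.1059], [0.5377, 0.0887], [0.4843, 0.0923]]
```

View pics/b.png

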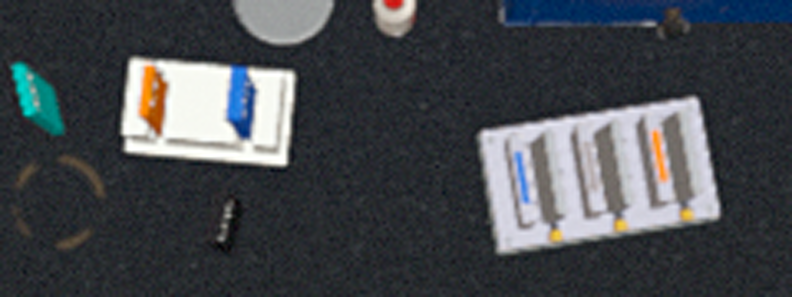

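View pics/b2.png

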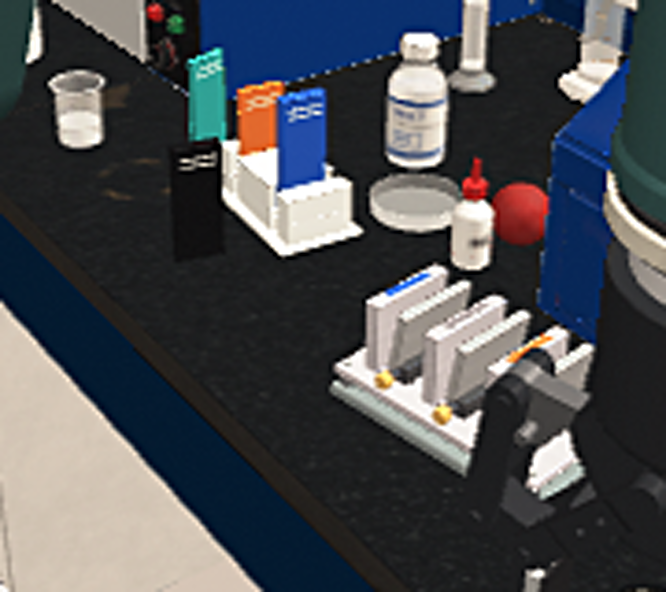

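```bash
cat >> h.py <<'E'
def goal(p,psi,s=None,tilt=None):
    """tool down, tool y at yaw psi deg; prints shift,turn in tool axes"""
    s=s or bot.state();T=tool(s);a=np.radians(psi)
    y=np.array([np.cos(a),np.sin(a),0]);x=np.array([0,0,-1.]);G=np.c_[x,y,np.cross(x,y)]
    print('shift',(T[:3,:3].T@(np.array(p)-T[:3,3])).round(4),'turn',np.degrees(R.from_matrix(T[:3,:3].T@G).as_rotvec()).round(2))
E
python3 - <<'E'
from h import *
goal([.47,-.165,.23],9.3)
E
```

```text
shift [ 0.0011 -0.2765 -0.3792] turn [-7.823e+01 -6.000e-02  6.000e-02]
```

Request:
apply_moves(
  moves=[
    [0.085,0,-0.276,-0.379,-78.2,0,0],
    [0.085,0,-0.276,-0.379,-78.2,0,0],
    [0.085,0,-0.276,-0.379,-78.2,0,0],
    [0.085,0,-0.276,-0.379,-78.2,0,0],
    [0.085,0,-0.276,-0.379,-78.2,0,0],
    [0.085,0,-0.276,-0.379,-78.2,0,0],
    [0.085,0,-0.276,-0.379,-78.2,0,0],
    [0.085,0,-0.276,-0.379,-78.2,0,0],
  ],
  grip_force=40,
)

```text
time_s: 0.95
tool_pos: [0.4334, -0.2219, 0.2313]
tool_rot: [1.207, 1.211, -1.207]
wrist_force: [-0.7, 0.3, 0.1]
width: 0.0852
```

Run:
```python
from h import *
goal([.47,-.165,.23],9.3)
```

```text
shift [ 0.0013  0.0368 -0.0568] turn [-9.13 -0.   -0.  ]
```

Request:
apply_moves(
  moves=[
    [0.085,0.001,0.037,-0.057,-9.1,0,0],
    [0.085,0.001,0.037,-0.057,-9.1,0,0],
    [0.085,0.001,0.037,-0.057,-9.1,0,0],
    [0.085,0.001,0.037,-0.057,-9.1,0,0],
  ],
)

```text
time_s: 1.35
tool_pos: [0.4697, -0.1669, 0.2301]
tool_rot: [1.092, 1.28, -1.094]
wrist_force: [0.1, -0.5, -0.1]
width: 0.085
```

Run:
```python
from h import *
import pickle
s=bot.state();g=get_image('wrist');pickle.dump((s,g),open('w1.pkl','wb'));cv2.imwrite('pics/w1.png',cv2.resize(g['image'],(784,588)))
print(s['tool_pos'],s['tool_rot'])
goal([.51,.134,.24],-3.9)
```

```text
[ 0.46969123 -0.16692621  0.23011238] [ 1.09243667  1.27973055 -1.09354714]
shift [-0.01    0.0867 -0.2916] turn [1.281e+01 1.000e-02 4.000e-02]
```

View pics/w1.png

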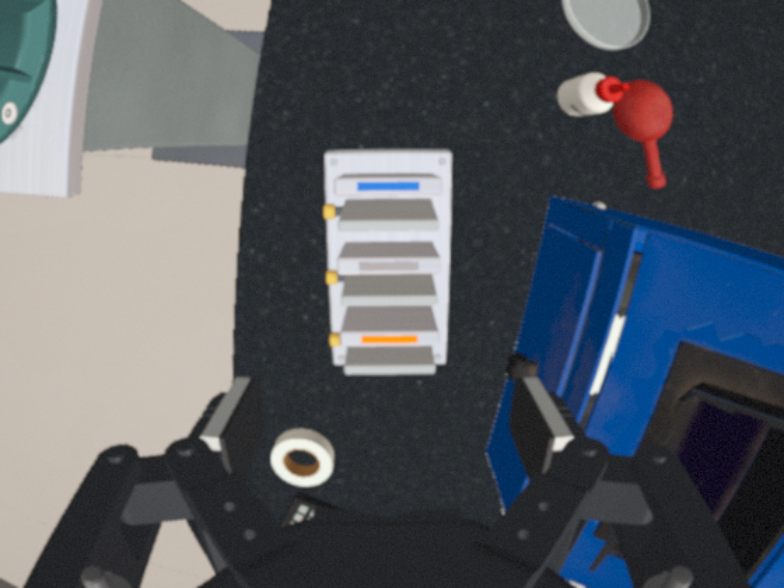

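Run:
```python
from h import *
import pickle
s,g=pickle.load(open('w1.pkl','rb'));T=tool(s)
im=g['image'];cv2.imwrite('pics/w1c.png',cv2.resize(im[100:275,220:335],None,fx=3.4,fy=3.4,interpolation=cv2.INTER_CUBIC))
hsv=cv2.cvtColor(im,cv2.COLOR_BGR2HSV)
P=[]
for n,lo,hi in(('blue',(100,120,80),(125,255,255)),('or',(5,150,100),(20,255,255))):
    m=cv2.inRange(hsv,lo,hi);m[:100]=0;m[280:]=0;m[:,:225]=0;m[:,330:]=0
    k=max(cv2.findContours(m,0,2)[0],key=cv2.contourArea);r=cv2.minAreaRect(k);print(n,r)
    P.append(onz(g,*r[0],.08,T));print(P[-1])
d=P[0]-P[1];print(np.linalg.norm(d),np.degrees(np.arctan2(d[1],d[0]))-90)
# base plate corners
gray=cv2.cvtColor(im,cv2.COLOR_BGR2GRAY)
for u in (264,278,292): print(u,gray[120:270,u].tolist())
```

```text
blue ((276.98345947265625, 132.40325927734375), (4.359429359436035, 42.09487533569336), 88.40885925292969)
[ 0.46189894 -0.10981052  0.08      ]
or ((277.5, 241.5), (3.0, 37.0), 90.0)
[ 0.47900393 -0.2139296   0.08      ]
0.10551476117030006 9.329388464212855
264 [226, 224, 217, 193, 159, 140, 160, 193, 208, 202, 169, 131, 122, 121, 129, 159, 197, 219, 219, 218, 217, 205, 171, 139, 132, 133, 133, 132, 132, 131, 132, 130, 132, 132, 130, 135, 145, 169, 192, 202, 207, 207, 208, 209, 215, 220, 226, 226, 227, 226, 226, 218, 192, 156, 141, 134, 137, 138, 137, 138, 135, 136, 140, 154, 187, 207, 209, 195, 182, 181, 181, 182, 188, 205, 212, 200, 166, 136, 132, 129, 132, 133, 131, 133, 131, 133, 134, 132, 132, 132, 146, 169, 191, 203, 206, 208, 208, 201, 176, 148, 135, 134, 136, 138, 138, 137, 137, 134, 137, 137, 138, 137, 138, 137, 136, 139, 164, 192, 208, 205, 190, 175, 169, 173, 191, 208, 211, 185, 151, 131, 130, 130, 133, 131, 134, 132, 129, 130, 132, 139, 153, 180, 196, 203, 207, 205, 186, 151, 91, 51]
278 [224, 224, 216, 192, 157, 143, 163, 192, 209, 201, 166, 130, 124, 124, 129, 161, 19
[... 718 characters left out ...]
3, 156, 127, 124, 124, 135, 165, 196, 217, 219, 224, 220, 200, 163, 135, 130, 131, 131, 131, 133, 133, 134, 132, 132, 130, 128, 134, 147, 172, 193, 203, 205, 204, 205, 207, 214, 221, 226, 227, 229, 228, 227, 218, 191, 151, 134, 137, 138, 135, 135, 134, 136, 133, 139, 164, 190, 202, 198, 188, 183, 184, 183, 185, 191, 207, 206, 186, 151, 135, 133, 131, 132, 131, 134, 131, 132, 130, 133, 129, 131, 134, 148, 174, 195, 201, 205, 205, 205, 197, 171, 143, 134, 133, 136, 134, 137, 134, 137, 135, 135, 133, 137, 136, 132, 136, 134, 142, 167, 194, 206, 199, 185, 172, 168, 174, 194, 208, 203, 174, 142, 132, 129, 133, 132, 130, 130, 134, 132, 130, 131, 136, 157, 184, 197, 203, 206, 201, 178, 129, 73, 50]
```

View pics/w1c.png

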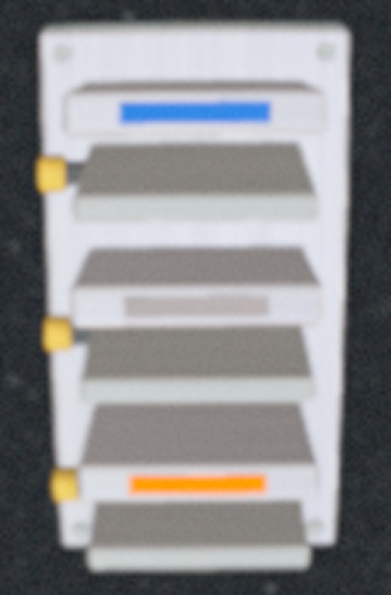

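Request:
apply_moves(
  moves=[
    [0.085,-0.03,0.087,-0.292,12.8,0,0],
    [0.085,-0.03,0.087,-0.292,12.8,0,0],
    [0.085,-0.03,0.087,-0.292,12.8,0,0],
    [0.085,-0.03,0.087,-0.292,12.8,0,0],
    [0.085,-0.03,0.087,-0.292,12.8,0,0],
    [0.085,-0.03,0.087,-0.292,12.8,0,0],
    [0.085,-0.03,0.087,-0.292,12.8,0,0],
    [0.085,-0.03,0.087,-0.292,12.8,0,0],
  ],
)

```text
time_s: 2.2
tool_pos: [0.5109, 0.1351, 0.2604]
tool_rot: [1.258, 1.177, -1.258]
wrist_force: [-0.5, -1.3, -0.6]
width: 0.085
```

Run:
```python
from h import *
import pickle
s=bot.state();g=get_image('wrist');pickle.dump((s,g),open('w2.pkl','wb'));cv2.imwrite('pics/w2.png',cv2.resize(g['image'],(784,588)))
print(s['tool_pos'],s['tool_rot'])
```

```text
[0.51090155 0.13514668 0.26037099] [ 1.25785801  1.17672735 -1.25777482]
```

View pics/w2.png

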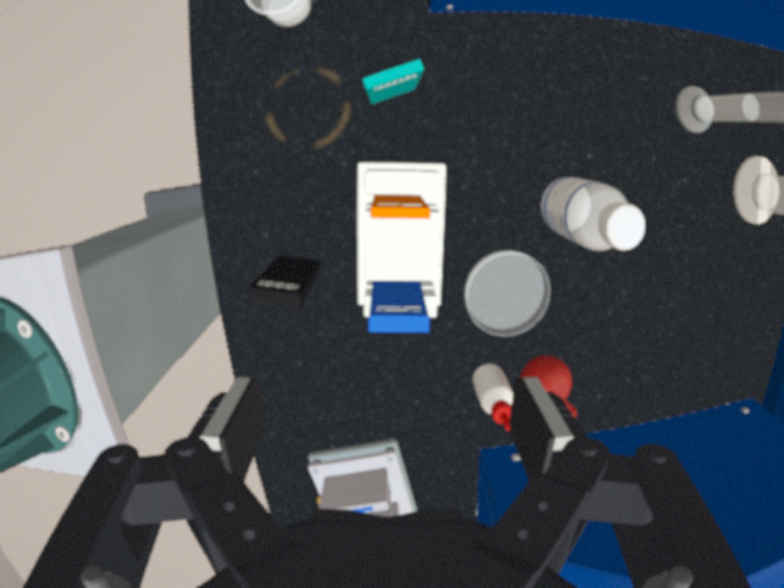

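Run:
```python
from h import *
import pickle
s,g=pickle.load(open('w1.pkl','rb'));T=tool(s)
a=onz(g,278,236.1,.08,T);b=onz(g,278,247.3,.08,T);print(a,b,np.linalg.norm(a-b))
psi=np.radians(9.33);ex=np.array([np.cos(psi),np.sin(psi),0]);ey=np.array([-ex[1],ex[0],0])
B=np.array([.46190,-.10981,.08]);O=np.array([.47900,-.21393,.08])
for n,p in(('B',B),('O',O),('edge',b)): print(n,(p@ex).round(4),(p@ey).round(4))
# deck outline corners (zoom px) : try heights
for z in (.0,.02,.03): 
    c=[onz(g,220+u/3.4,100+v/3.4,z,T) for u,v in((40,25),(350,28),(335,545),(62,548))]
    print(z,[(round(p@ex,4),round(p@ey,4)) for p in c])
# stand / plates
s,g=pickle.load(open('w2.pkl','rb'));T=tool(s);im=g['image']
hsv=cv2.cvtColor(im,cv2.COLOR_BGR2HSV)
for n,lo,hi,z in(('blue',(100,150,150),(125,255,255),.126),('or',(5,200,190),(20,255,255),.106)):
    m=cv2.inRange(hsv,lo,hi);m[:100]=0;m[245:]=0;m[:,:240]=0;m[:,330:]=0
    k=max(cv2.findContours(m,0,2)[0],key=cv2.contourArea);r=cv2.minAreaRect(k);print(n,r,cv2.contourArea(k))
    b=cv2.boxPoints(r);print([onz(g,*p,z,T).round(4)[:2].tolist() for p in b],onz(g,*r[0],z,T))
cv2.imwrite('pics/w2c.png',cv2.resize(im[105:245,240:330],None,fx=4.2,fy=4.2,interpolation=cv2.INTER_CUBIC))
```

```text
[ 0.47857391 -0.20816904  0.08      ] [ 0.48048598 -0.22005106  0.08      ] 0.012034877053236902
B 0.438 -0.1832
O 0.438 -0.2888
edge 0.4385 -0.295
0.0 [(np.float64(0.3871), np.float64(-0.1599)), (np.float64(0.4903), np.float64(-0.1614)), (np.float64(0.4909), np.float64(-0.3511)), (np.float64(0.3874), np.float64(-0.3518))]
0.02 [(np.float64(0.3898), np.float64(-0.1599)), (np.float64(0.4875), np.float64(-0.1613)), (np.float64(0.488), np.float64(-0.3409)), (np.float64(0.3901), np.float64(-0.3415))]
0.03 [(np.float64(0.3911), np.float64(-0.1599)), (np.float64(0.4861), np.float64(-0.1613)), (np.float64(0.4866), np.float64(-0.3357)), (np.float64(0.3914), np.float64(-0.3363))]
blue ((284.5, 230.5), (13.0, 43.0), 90.0) 525.0
[[0.498, 0.1124], [0.5371, 0.1098], [0.5367, 0.0969], [0.497, 0.0996]] [0.517188  0.1047914 0.126    ]
or ((285.9444885253906, 150.94126892089844), (40.040802001953125, 6.911464691162109), 1.6365771293640137) 226.0
[[0.5046, 0.1732], [0.5052, 0.1796], [0.5417, 0.1763], [0.5412, 0.1699]] [0.52312824 0.17467547 0.106     ]
```

View pics/w2c.png

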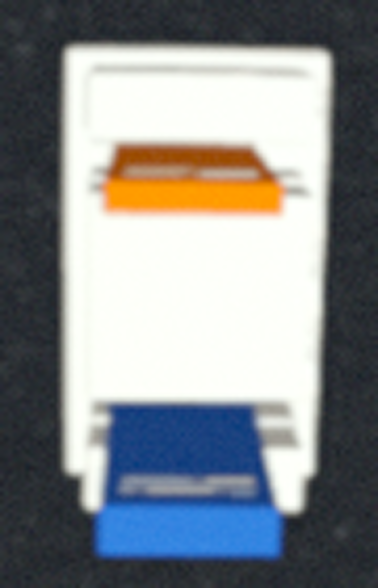

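Run:
```python
from h import *
import pickle
s,g=pickle.load(open('w2.pkl','rb'));T=tool(s)
for u,v in((252,283),(302,300),(300,278),(321,262),(276,258)): print(onz(g,u/1.4,v/1.4,.1,T).round(3))
goal([.517,.1045,.15],-3.9)
```

```text
[0.415 0.131 0.1  ]
[0.45  0.116 0.1  ]
[0.451 0.132 0.1  ]
[0.467 0.143 0.1  ]
[0.435 0.148 0.1  ]
shift [0.1101 0.0085 0.0287] turn [0.03 0.06 0.02]
```

Request:
apply_moves(
  moves=[
    [0.06,0.08,0.0085,0.0285,0,0,0],
    [0.06,0.11,0.0085,0.0285,0,0,0],
    [0.06,0.11,0.0085,0.0285,0,0,0],
    [0.06,0.11,0.0085,0.0285,0,0,0],
    [0.06,0.11,0.0085,0.0285,0,0,0],
  ],
)

```text
time_s: 2.75
tool_pos: [0.5173, 0.1041, 0.1506]
tool_rot: [1.26, 1.175, -1.261]
wrist_force: [-0.2, 1.0, 0.9]
width: 0.06
```

Run:
```python
from h import *
import pickle
s=bot.state();g=get_image('wrist');pickle.dump((s,g),open('w3.pkl','wb'));cv2.imwrite('pics/w3.png',cv2.resize(g['image'],(784,588)))
T=tool(s);print(s['tool_pos'],s['width'])
im=g['image'];hsv=cv2.cvtColor(im,cv2.COLOR_BGR2HSV)
m=cv2.inRange(hsv,(100,150,150),(125,255,255));m[:200]=0;m[:,:200]=0;m[:,360:]=0
k=max(cv2.findContours(m,0,2)[0],key=cv2.contourArea);r=cv2.minAreaRect(k);print(r)
print([onz(g,*p,.126,T).round(4)[:2].tolist() for p in cv2.boxPoints(r)],onz(g,*r[0],.126,T))
```

```text
[0.51728451 0.10413832 0.15058789] 0.06003829273408651
((275.0, 253.0), (18.0, 68.0), 90.0)
[[0.4985, 0.1114], [0.5367, 0.1088], [0.5364, 0.0973], [0.4972, 0.1]] [0.51718623 0.10457626 0.126     ]
```

View pics/w3.png

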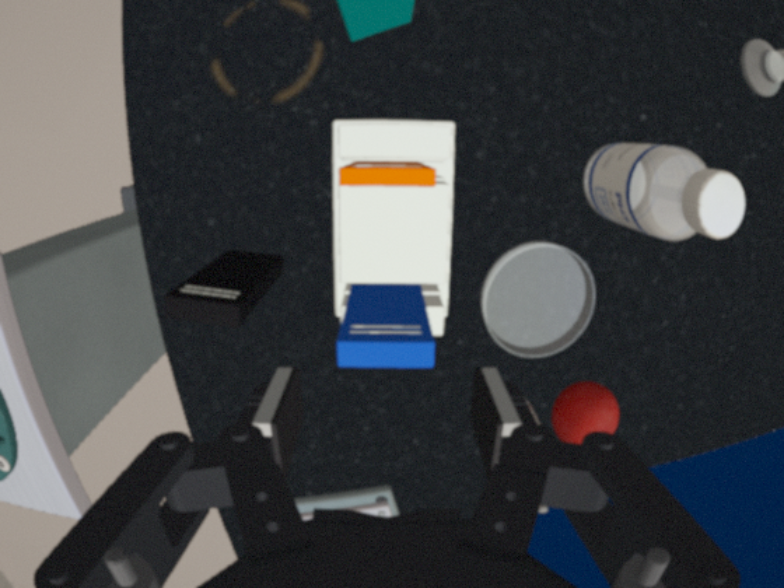

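Request:
apply_moves(
  moves=[
    [0.06,0.03,0,-0.0005,0,0,0],
    [0.06,0.06,0,-0.0005,0,0,0],
    [0.06,0.061,0,-0.0005,0,0,0],
    [0.03,0.061,0,-0.0005,0,0,0],
    [0.03,0.061,0,-0.0005,0,0,0],
    [0.03,0.061,0,-0.0005,0,0,0],
    [0.03,0.061,0,-0.0005,0,0,0],
    [0.03,0.061,0,-0.0005,0,0,0],
  ],
  grip_force=60,
)

```text
time_s: 3.6
tool_pos: [0.5187, 0.1066, 0.091]
tool_rot: [1.261, 1.174, -1.256]
wrist_force: [0.0, -0.3, 8.4]
width: 0.0392
```

Request:
apply_moves(
  moves=[
    [0.03,-0.01,0,0,0,0,0],
    [0.03,-0.03,0,0,0,0,0],
    [0.03,-0.06,0,0,0,0,0],
    [0.03,-0.1,0,0,0,0,0],
    [0.03,-0.13,0,0,0,0,0],
    [0.03,-0.13,0,0,0,0,0],
    [0.03,-0.13,0,0,0,0,0],
  ],
)

```text
time_s: 4.3
tool_pos: [0.5173, 0.1065, 0.2203]
tool_rot: [1.26, 1.175, -1.257]
wrist_force: [-0.3, -0.2, -1.0]
width: 0.0392
```

Run:
```python
from h import *
import pickle
s=bot.state();g=get_image('wrist');pickle.dump((s,g),open('w4.pkl','wb'));cv2.imwrite('pics/w4.png',cv2.resize(g['image'],(784,588)))
g=get_image('scene');pickle.dump(g,open('s4.pkl','wb'));cv2.imwrite('pics/s4.png',cv2.resize(g['image'][100:300,150:400],None,fx=3,fy=3))
print(s)
```

```text
{'time_s': 4.3, 'qpos': array([7.21913102e-02, 2.65878893e-01, 1.67969816e+00, 9.26618312e-05,
       1.19418390e+00, 1.39644711e-01]), 'dq': array([ 0.00019559,  0.0331422 ,  0.03889133, -0.00158917, -0.00647183,
       -0.00119439]), 'tau': array([ 1.24997960e-02, -4.74616635e+01, -2.82596630e+01,  2.48879851e-04,
       -4.28728480e-02, -1.73774247e-04]), 'tool_pos': array([0.51734775, 0.10652516, 0.2202885 ]), 'tool_rot': array([ 1.25979613,  1.17539639, -1.25724821]), 'wrist_force': array([-0.26029196, -0.22565237, -1.01071161]), 'torque': array([0.026011  , 0.01883379, 0.02816194]), 'width': 0.039234533870027295}
```

View pics/w4.png

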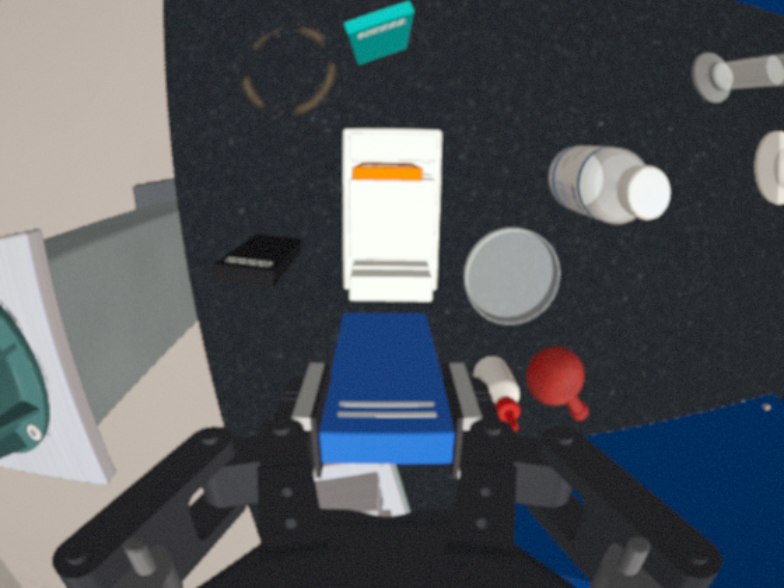

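View pics/s4.png

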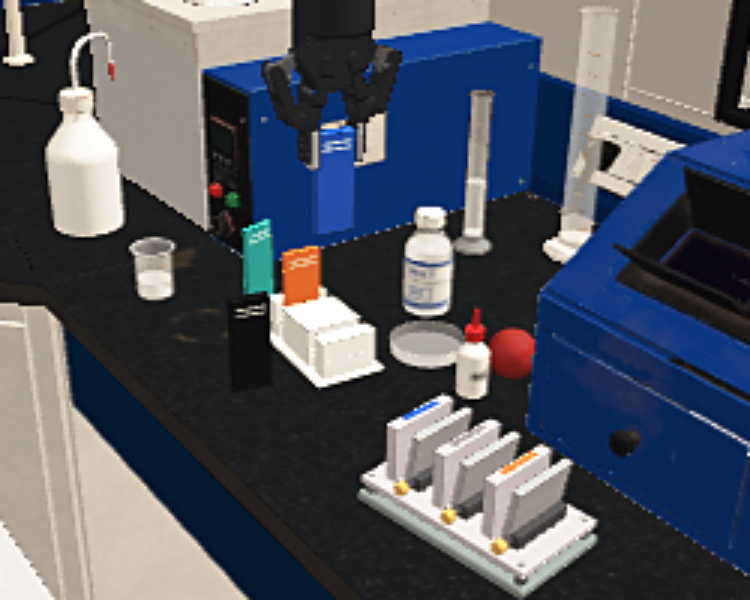

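Run:
```python
from h import *
import pickle
s,g=pickle.load(open('w4.pkl','rb'));T=tool(s);print(T[:3,:3].round(4))
im=g['image']
cv2.imwrite('pics/w4c.png',cv2.resize(im[210:340,215:340],None,fx=4.5,fy=4.5,interpolation=cv2.INTER_CUBIC))
I=np.eye(4)
def edge(l,r,w=.04):
    o,a=ray(g,*l,I);_,b=ray(g,*r,I)
    # points o+ta, o+tb same t-ish: |t(a-b)|=w with same tool-x
    a=a/abs(a[0]);b=b/abs(b[0]);t=w/np.linalg.norm(a-b);return o+t*(a+b)/2
print(edge((343/1.4,313/1.4),(427/1.4,313/1.4)),edge((321/1.4,432/1.4),(450.5/1.4,432/1.4)))
for oz in(-.006,):
  for u,v in((385,313),(386,432),(386,461)):
    o,d=ray(g,u/1.4,v/1.4,I); print((o+d*(oz-o[2])/d[2]).round(4))
```

```text
[[ 1.800e-03  9.977e-01 -6.740e-02]
 [ 2.000e-04 -6.740e-02 -9.977e-01]
 [-1.000e+00  1.800e-03 -3.000e-04]]
[ 0.06016723 -0.00022511 -0.0048918 ] [-0.02702721  0.00024919  0.00168332]
[ 0.0573 -0.0002 -0.006 ]
[-0.0373  0.0003 -0.006 ]
[-0.0502  0.0003 -0.006 ]
```

View pics/w4c.png

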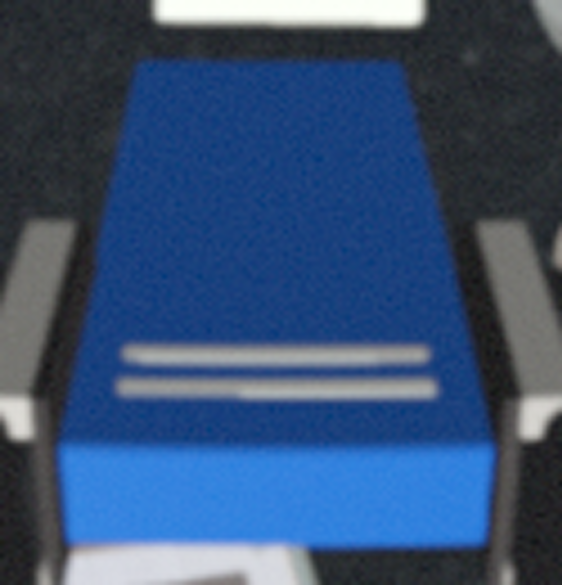

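```bash
cat >> h.py <<'E'
def edge(g,l,r,w=.04):
    I=np.eye(4);o,a=ray(g,*l,I);_,b=ray(g,*r,I)
    a=a/abs(a[0]);b=b/abs(b[0]);t=w/np.linalg.norm(a-b);return o+t*(a+b)/2
E
python3 - <<'E'
from h import *
import pickle
s,g=pickle.load(open('w4.pkl','rb'))
f=lambda u,v:(215+u/4.5,210+v/4.5)
for l,r in(((137,62),(404,62)),((58,444),(496,444)),((68,545),(490,545))):print(edge(g,f(*l),f(*r)))
E
```

```text
[ 0.06240668 -0.00015688 -0.00389922]
[-0.03285753  0.00068381 -0.00242847]
[-0.03373243  0.00089129  0.00897838]
```

Run:
```python
from h import *
import pickle
s,g=pickle.load(open('w1.pkl','rb'));T=tool(s)
psi=np.radians(9.33);ey=np.array([-np.sin(psi),np.cos(psi),0])
for v in (156.5,157.5,259.5,260.5,261.5): print(v,onz(g,278,v,.08,T)@ey)
goal([.4638,-.1214,.20],9.33)
```

```text
156.5 -0.20521284987345745
157.5 -0.20613375692846117
259.5 -0.3085914542461958
260.5 -0.30972498663135795
261.5 -0.31086210144259985
shift [ 0.0185 -0.0366  0.2308] turn [-13.2   -0.     0.13]
```

Request:
apply_moves(
  moves=[
    [0.03,0,-0.0366,0.231,-13.2,0,0],
    [0.03,0,-0.0366,0.231,-13.2,0,0],
    [0.03,0,-0.0366,0.231,-13.2,0,0],
    [0.03,0,-0.0366,0.231,-13.2,0,0],
    [0.03,0,-0.0366,0.231,-13.2,0,0],
    [0.03,0.018,-0.0366,0.231,-13.2,0,0],
    [0.03,0.018,-0.0366,0.231,-13.2,0,0],
    [0.03,0.018,-0.0366,0.231,-13.2,0,0],
  ],
)

```text
time_s: 5.2
tool_pos: [0.4638, -0.1208, 0.2001]
tool_rot: [1.089, 1.286, -1.09]
wrist_force: [-0.2, -0.1, -1.0]
width: 0.0392
```

Run:
```python
from h import *
import pickle
s=bot.state();g=get_image('wrist');pickle.dump((s,g),open('w5.pkl','wb'));cv2.imwrite('pics/w5.png',cv2.resize(g['image'],(784,588)))
print(s['tool_pos'],s['wrist_force'],s['torque'])
goal([.4638,-.1214,.155],9.33)
g=get_image('scene');cv2.imwrite('pics/s5.png',cv2.resize(g['image'][140:300,230:400],None,fx=4,fy=4))
```

```text
[ 0.46384756 -0.12078853  0.20012278] [-0.20584712 -0.0641382  -0.97700455] [ 0.01753236  0.00560518 -0.00646009]
shift [ 0.0458 -0.0008  0.0006] turn [ 0.04 -0.08  0.09]
```

View pics/w5.png

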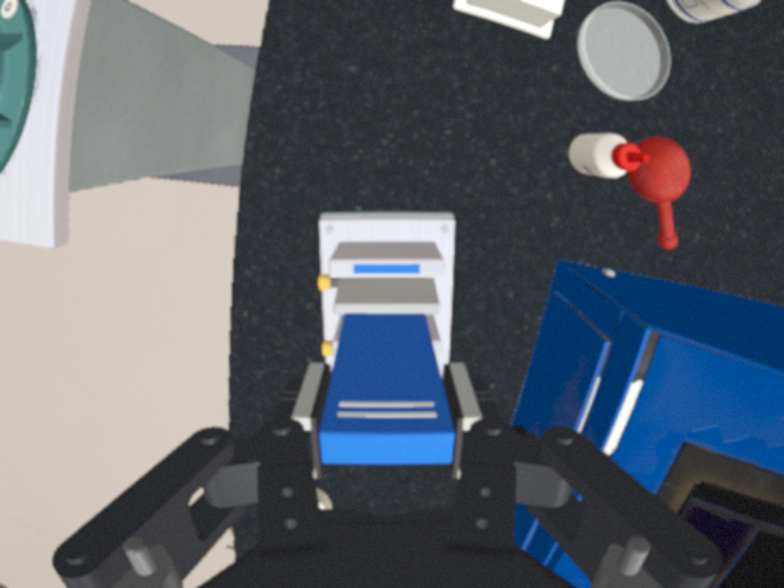

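View pics/s5.png

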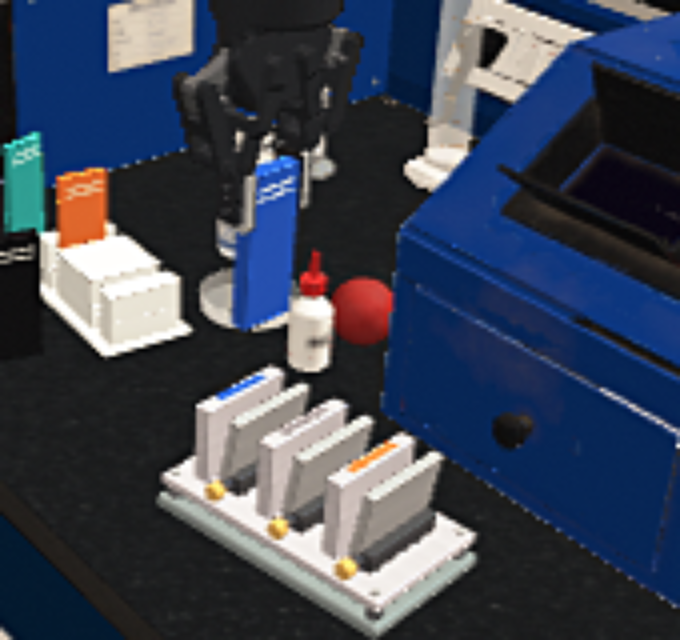

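Run:
```python
from h import *
import pickle
s,g=pickle.load(open('w5.pkl','rb'));T=tool(s);im=g['image']
hsv=cv2.cvtColor(im,cv2.COLOR_BGR2HSV)
m=cv2.inRange(hsv,(100,120,80),(125,255,255));m[:170]=0;m[210:]=0;m[:,:240]=0;m[:,310:]=0
k=max(cv2.findContours(m,0,2)[0],key=cv2.contourArea);r=cv2.minAreaRect(k);print(r)
p=onz(g,*r[0],.08,T);psi=np.radians(9.33);ex=np.array([np.cos(psi),np.sin(psi),0]);ey=np.array([-ex[1],ex[0],0]);print(p,p@ex,p@ey)
```

```text
((275.5, 191.5), (5.0, 45.0), 90.0)
[ 0.46175843 -0.10988732  0.08      ] 0.4378348217766951 -0.18329412802894918
```

Request:
apply_moves(
  moves=[
    [0.03,0.03,-0.0005,0.001,0,0,0],
    [0.03,0.046,-0.0005,0.001,0,0,0],
    [0.03,0.046,-0.0005,0.001,0,0,0],
    [0.03,0.051,-0.0005,0.001,0,0,0],
    [0.03,0.055,-0.0005,0.001,0,0,0],
    [0.03,0.06,-0.0005,0.001,0,0,0],
    [0.03,0.06,-0.0005,0.001,0,0,0],
  ],
)

```text
time_s: 6.0
tool_pos: [0.4646, -0.1224, 0.1412]
tool_rot: [1.089, 1.282, -1.088]
wrist_force: [0.2, 0.8, -1.5]
width: 0.0392
```

Run:
```python
from h import *
import pickle
s=bot.state();g=get_image('wrist');pickle.dump((s,g),open('w6.pkl','wb'));cv2.imwrite('pics/w6.png',cv2.resize(g['image'],(784,588)))
print(s['tool_pos'],s['wrist_force'],s['torque'])
g=get_image('scene');cv2.imwrite('pics/s6.png',cv2.resize(g['image'][140:300,230:400],None,fx=4,fy=4))
```

```text
[ 0.46464174 -0.1223613   0.14116746] [ 0.21388805  0.7566115  -1.46361146] [ 0.16529023 -0.03445812  0.00605777]
```

View pics/w6.png

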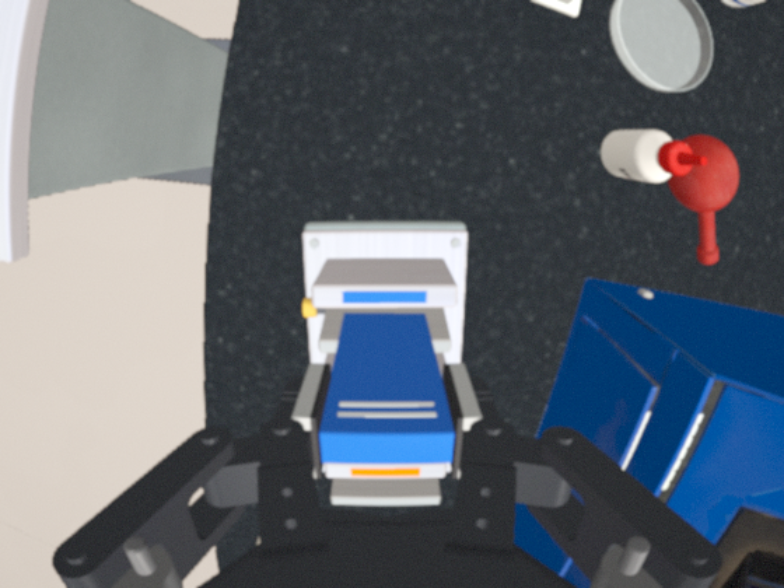

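View pics/s6.png

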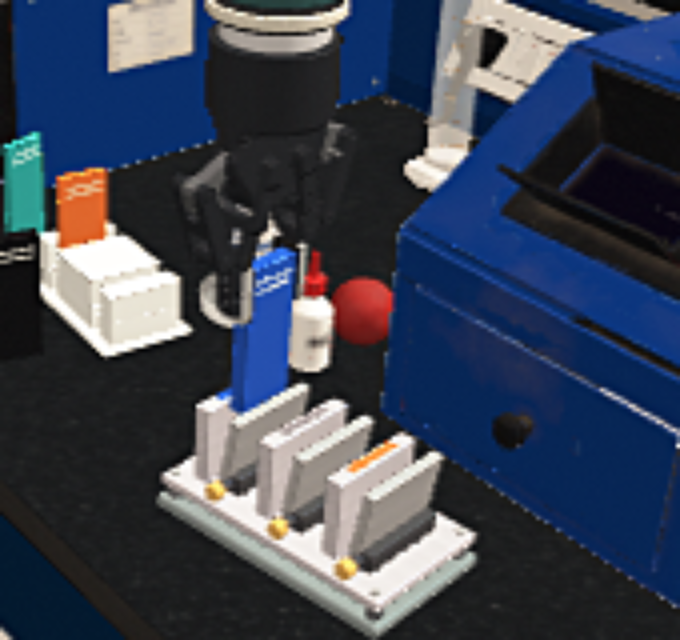

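Request:
apply_moves(
  moves=[
    [0.03,0,0,-0.001,0,0,0],
    [0.03,0,0,-0.002,0,0,0],
    [0.03,0,0,-0.002,0,0,0],
  ],
)

```text
time_s: 6.4
tool_pos: [0.4645, -0.1206, 0.1415]
tool_rot: [1.088, 1.282, -1.088]
wrist_force: [-0.3, 0.6, -2.0]
width: 0.0391
```

```bash
cat > st.py <<'E'
from h import *
s=bot.state();psi=np.radians(9.33);ex=np.array([np.cos(psi),np.sin(psi),0]);ey=np.array([-ex[1],ex[0],0])
p=s['tool_pos'];f=s['wrist_force'];t=s['torque']
print('t',s['time_s'],'ex %.4f ey %.4f z %.4f'%(p@ex,p@ey,p[2]),'F %.2f %.2f %.2f'%(f@ex,f@ey,f[2]),'M %.3f %.3f %.3f'%(t@ex,t@ey,t[2]),'xaxis',tool(s)[:3,0].round(4),s['width'])
E
python3 st.py
```

```text
t 6.4 ex 0.4388 ey -0.1943 z 0.1415 F -0.16 0.59 -1.98 M -0.000 -0.002 -0.012 xaxis [ 3.e-04 -1.e-04 -1.e+00] 0.03906513279421259
```

Request:
apply_moves(
  moves=[
    [0.03,0,0,-0.001,0,0,0],
    [0.03,0,0,-0.0015,0,0,0],
    [0.03,0,0,-0.0015,0,0,0],
  ],
)

```text
time_s: 6.7
tool_pos: [0.4643, -0.1192, 0.1414]
tool_rot: [1.088, 1.282, -1.088]
wrist_force: [0.3, -0.5, -1.1]
width: 0.0391
```

```bash
python3 st.py
```

```text
t 6.7 ex 0.4388 ey -0.1929 z 0.1414 F 0.26 -0.50 -1.14 M -0.108 0.081 -0.006 xaxis [ 2.e-04 -3.e-04 -1.e+00] 0.03911795303954687
```

Request:
apply_moves(
  moves=[
    [0.03,0.004,0,0,0,0,0],
    [0.03,0.008,0,0,0,0,0],
    [0.03,0.012,0,0,0,0,0],
    [0.03,0.012,0,0,0,0,0],
  ],
)

```text
time_s: 7.1
tool_pos: [0.464, -0.1192, 0.1287]
tool_rot: [1.088, 1.282, -1.089]
wrist_force: [1.1, -1.7, -1.9]
width: 0.0393
```

```bash
python3 st.py
```

```text
t 7.1 ex 0.4385 ey -0.1929 z 0.1287 F 0.78 -1.81 -1.87 M -0.294 -0.027 0.024 xaxis [-6.e-04  1.e-04 -1.e+00] 0.03929213839116635
```

Request:
apply_moves(
  moves=[
    [0.03,0.002,0,0,0,0,0],
    [0.03,0.004,0,0,0,0,0],
    [0.03,0.006,0,0,0,0,0],
    [0.03,0.006,0,0,0,0,0],
  ],
)

```text
time_s: 7.5
tool_pos: [0.4643, -0.1192, 0.1232]
tool_rot: [1.088, 1.282, -1.088]
wrist_force: [-0.5, -0.7, 0.2]
width: 0.0391
```

Request:
apply_moves(
  moves=[
    [0.03,0.001,0,0,0,0,0],
    [0.03,0.002,0,0,0,0,0],
    [0.03,0.002,0,0,0,0,0],
  ],
)

```text
time_s: 7.8
tool_pos: [0.4644, -0.1193, 0.1216]
tool_rot: [1.088, 1.281, -1.088]
wrist_force: [0.0, -1.1, 4.1]
width: 0.0391
```

```bash
python3 st.py
```

```text
t 7.8 ex 0.4390 ey -0.1930 z 0.1216 F -0.16 -1.08 4.14 M -0.170 0.059 0.119 xaxis [ 6.e-04 -2.e-04 -1.e+00] 0.03912109410686259
```

Request:
apply_moves(
  moves=[
    [0.03,0.001,0,0,0,0,0],
    [0.03,0.001,0,0,0,0,0],
  ],
)

```text
time_s: 8.0
tool_pos: [0.4645, -0.1193, 0.1207]
tool_rot: [1.088, 1.281, -1.088]
wrist_force: [-0.8, -1.5, 6.9]
width: 0.0394
```

```bash
python3 st.py;  python3 - <<'E'
from h import *
import pickle
s=bot.state();g=get_image('wrist');pickle.dump((s,g),open('w7.pkl','wb'));cv2.imwrite('pics/w7.png',cv2.resize(g['image'],(784,588)))
g=get_image('scene');cv2.imwrite('pics/s7.png',cv2.resize(g['image'][190:270,270:360],None,fx=7,fy=7,interpolation=cv2.INTER_CUBIC))
E
```

```text
t 8.0 ex 0.4391 ey -0.1930 z 0.1207 F -0.98 -1.34 6.90 M -0.155 0.144 0.250 xaxis [ 8.e-04 -3.e-04 -1.e+00] 0.03944763404089236
```

View pics/w7.png

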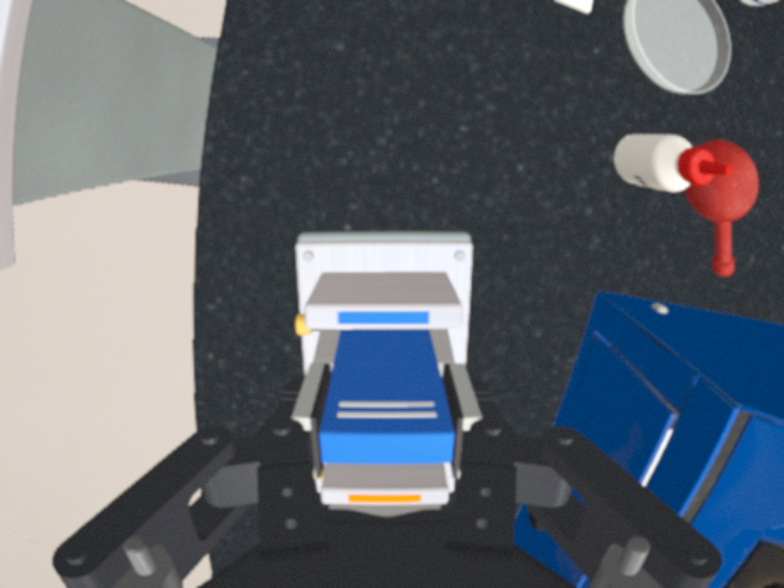

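View pics/s7.png

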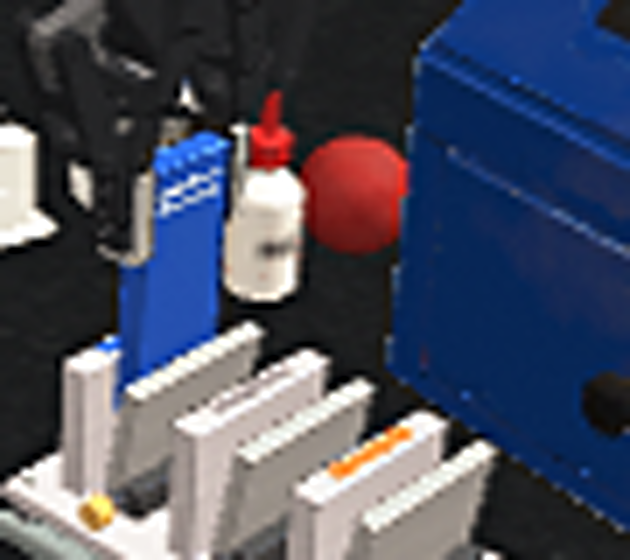

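Run:
```python
from h import *
T=tool(bot.state());print(np.degrees(np.arctan2(T[1,1],T[0,1])),np.degrees(np.arcsin(T[2,1])))
```

```text
9.34054885482022 0.04206036335318388
```

Request:
apply_moves(
  moves=[
    [0.03,-0.0005,0,0,-0.5,0,0],
    [0.03,-0.0005,0,0,-0.5,0,0],
    [0.03,-0.0005,0,0,-0.5,0,0],
  ],
)

```text
time_s: 8.4
tool_pos: [0.4644, -0.1191, 0.1209]
tool_rot: [1.082, 1.285, -1.082]
wrist_force: [0.2, -1.1, 1.5]
width: 0.0395
```

```bash
python3 st.py
```

```text
t 8.4 ex 0.4389 ey -0.1929 z 0.1209 F 0.07 -1.08 1.48 M -0.160 -0.137 0.072 xaxis [ 5.e-04  0.e+00 -1.e+00] 0.03949192569706227
```

Request:
apply_moves(
  moves=[
    [0.03,0.001,0,0,-0.25,0,0],
    [0.03,0.002,0,0,-0.25,0,0],
    [0.03,0.002,0,0,-0.25,0,0],
  ],
)

```text
time_s: 8.7
tool_pos: [0.4643, -0.1191, 0.119]
tool_rot: [1.079, 1.287, -1.078]
wrist_force: [-0.8, -0.9, 8.0]
width: 0.0392
```

```bash
python3 st.py
```

```text
t 8.7 ex 0.4389 ey -0.1928 z 0.1190 F -0.96 -0.71 8.03 M -0.017 0.032 0.058 xaxis [ 3.e-04  1.e-04 -1.e+00] 0.03924267389035591
```

Request:
apply_moves(
  moves=[
    [0.03,-0.001,0,0,0,0,0],
    [0.03,-0.001,0,0,0,0,0],
    [0.046,-0.001,0,0,0,0,0],
    [0.046,-0.001,0,0,0,0,0],
    [0.046,-0.001,0,0,0,0,0],
    [0.046,-0.001,0,0,0,0,0],
  ],
)

```text
time_s: 9.3
tool_pos: [0.4638, -0.1189, 0.1196]
tool_rot: [1.079, 1.288, -1.079]
wrist_force: [0.9, 0.2, 0.2]
width: 0.0458
```

```bash
python3 st.py;  python3 - <<'E'
from h import *
import pickle
s=bot.state();g=get_image('wrist');pickle.dump((s,g),open('w8.pkl','wb'));cv2.imwrite('pics/w8.png',cv2.resize(g['image'][200:380,200:350],None,fx=3.3,fy=3.3,interpolation=cv2.INTER_CUBIC))
g=get_image('scene');cv2.imwrite('pics/s8.png',cv2.resize(g['image'][190:270,270:360],None,fx=7,fy=7,interpolation=cv2.INTER_CUBIC))
E
```

```text
t 9.3 ex 0.4384 ey -0.1926 z 0.1196 F 0.94 0.06 0.22 M -0.000 0.002 -0.008 xaxis [-7.e-04  5.e-04 -1.e+00] 0.04583029437229833
```

View pics/w8.png

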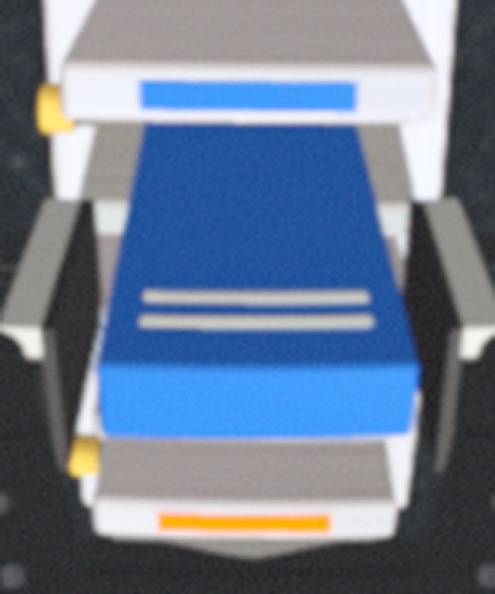

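View pics/s8.png

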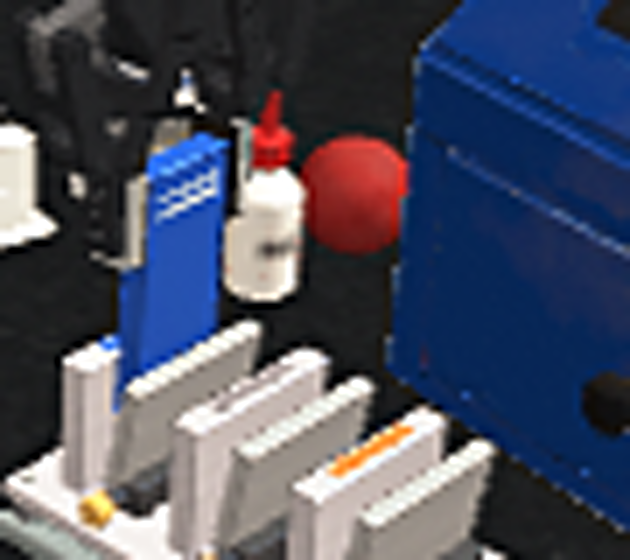

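Run:
```python
from h import *
import pickle
s,g=pickle.load(open('w8.pkl','rb'));T=tool(s)
psi=np.radians(9.9);ex=np.array([np.cos(psi),np.sin(psi),0]);ey=np.array([-ex[1],ex[0],0])
f=lambda u,v:(200+u/3.3,200+v/3.3)
for l,r in(((102,364),(418,364)),((104,434),(412,434))):
    p=T[:3,:3]@edge(g,f(*l),f(*r))+T[:3,3];print(p,p@ex,p@ey)
for z in(.150,.153,.156):
    print(z,[(onz(g,*f(260,v),z,T)@ey).round(4) for v in(364,434)])
for u in (150,250,350): 
  p=onz(g,*f(u,122.5),.0795,T);print(u,p@ex,p@ey)
for u,v in((141,95.5),(356,96.5)): p=onz(g,*f(u,v),.0795,T);print('stripe',p)
a=onz(g,*f(141,95.5),.08,T);b=onz(g,*f(356,96.5),.08,T);print(np.degrees(np.arctan2(*(b-a)[[1,0]])))
```

```text
[ 0.46543776 -0.11824113  0.15093731] 0.4381779850282218 -0.1965027343961604
[ 0.46697842 -0.128208    0.15285288] 0.43798210598409887 -0.2065860737264415
0.15 [np.float64(-0.1968), np.float64(-0.2085)]
0.153 [np.float64(-0.1946), np.float64(-0.206)]
0.156 [np.float64(-0.1925), np.float64(-0.2035)]
150 0.41828110914688604 -0.19341810990835753
250 0.4367704371253433 -0.19329500531029783
350 0.45525409302993575 -0.19327385955532533
stripe [ 0.4429104  -0.11359929  0.0795    ]
stripe [ 0.48171712 -0.10686999  0.0795    ]
9.837575130058505
```

Run:
```python
from h import *
T=tool(bot.state());print(np.degrees(np.arctan2(T[1,1],T[0,1])),np.degrees(np.arcsin(T[2,1])))
```

```text
10.07517010475569 -0.02364518774352651
```

Request:
apply_moves(
  moves=[
    [0.03,0,0,0,0,0,0],
    [0.03,0,0,0,0,0,0],
    [0.03,0,0,0,0,0,0],
    [0.03,0,0,0,0,0,0],
    [0.03,0,0,0,0,0,0],
  ],
)

```text
time_s: 9.9
tool_pos: [0.464, -0.1191, 0.1198]
tool_rot: [1.079, 1.288, -1.079]
wrist_force: [-1.1, -0.3, 0.9]
width: 0.0385
```

```bash
python3 st.py
```

```text
t 9.9 ex 0.4385 ey -0.1928 z 0.1198 F -1.14 -0.10 0.93 M -0.025 0.200 0.013 xaxis [-3.e-04  1.e-04 -1.e+00] 0.03852137869323413
```

Request:
apply_moves(
  moves=[
    [0.03,0.0007,0,0,0,0,0],
    [0.03,0.0013,0,0,0,0,0],
    [0.03,0.0013,0,0,0,0,0],
  ],
)

```text
time_s: 10.2
tool_pos: [0.4641, -0.1191, 0.1188]
tool_rot: [1.079, 1.287, -1.079]
wrist_force: [-2.2, 0.1, 6.7]
width: 0.0391
```

```bash
python3 st.py
```

```text
t 10.2 ex 0.4386 ey -0.1928 z 0.1188 F -2.16 0.44 6.71 M 0.081 0.513 -0.067 xaxis [-2.e-04  1.e-04 -1.e+00] 0.03913955227631309
```

Request:
apply_moves(
  moves=[
    [0.03,0.0006,-0.0003,0,0,0,0],
    [0.03,0.0011,-0.0003,0,0,0,0],
    [0.03,0.0011,-0.0003,0,0,0,0],
    [0.03,0.0011,-0.0003,0,0,0,0],
    [0.03,0.0011,-0.0003,0,0,0,0],
  ],
)

```text
time_s: 10.7
tool_pos: [0.4641, -0.1192, 0.1181]
tool_rot: [1.079, 1.287, -1.078]
wrist_force: [-3.0, 0.8, 9.8]
width: 0.0388
```

```bash
python3 st.py
```

```text
t 10.7 ex 0.4386 ey -0.1929 z 0.1181 F -2.87 1.31 9.76 M 0.196 0.560 -0.029 xaxis [ 6.e-04 -0.e+00 -1.e+00] 0.038837673602579455
```

Request:
apply_moves(
  moves=[
    [0.03,0.0005,-0.0003,0.0002,0,0,0],
    [0.03,0.0005,-0.0003,0.0002,0,0,0],
    [0.03,0.0005,-0.0003,0.0002,0,0,0],
    [0.03,0.0005,-0.0003,0.0002,0,0,0],
    [0.03,0.0005,-0.0003,0.0002,0,0,0],
  ],
)

```text
time_s: 11.2
tool_pos: [0.4641, -0.1193, 0.1177]
tool_rot: [1.079, 1.286, -1.078]
wrist_force: [-2.4, 2.0, 10.0]
width: 0.039
```

```bash
python3 st.py
```

```text
t 11.2 ex 0.4386 ey -0.1930 z 0.1177 F -2.00 2.38 10.03 M 0.429 0.444 0.010 xaxis [ 1.1e-03  2.0e-04 -1.0e+00] 0.03901822532816442
```

Request:
apply_moves(
  moves=[
    [0.03,0.0005,0,-0.0005,0,0,0],
    [0.03,0.0005,0,-0.0005,0,0,0],
    [0.03,0.0005,0,-0.0005,0,0,0],
    [0.03,0.0005,0,-0.0005,0,0,0],
  ],
)

```text
time_s: 11.6
tool_pos: [0.4641, -0.1191, 0.1174]
tool_rot: [1.079, 1.286, -1.078]
wrist_force: [-2.4, 1.5, 13.1]
width: 0.0395
```

```bash
python3 st.py
```

```text
t 11.6 ex 0.4386 ey -0.1928 z 0.1174 F -2.16 1.92 13.12 M 0.172 0.641 -0.040 xaxis [ 1.3e-03 -4.0e-04 -1.0e+00] 0.039500378701246314
```

Request:
apply_moves(
  moves=[
    [0.03,-0.0008,0,0,0,0,0],
    [0.03,-0.0016,0,0,0,0,0],
    [0.03,-0.0018,0,0,0,0,0],
    [0.05,-0.0018,0,0,0,0,0],
    [0.05,-0.0018,0,0,0,0,0],
    [0.05,-0.0018,0,0,0,0,0],
    [0.055,-0.0018,0,0,0,0,0],
  ],
)

```text
time_s: 12.3
tool_pos: [0.4635, -0.1189, 0.118]
tool_rot: [1.079, 1.288, -1.079]
wrist_force: [0.1, 1.2, 0.1]
width: 0.0548
```

Request:
apply_moves(
  moves=[
    [0.055,-0.02,0,0,0,0,0],
    [0.055,-0.06,0,0,0,0,0],
    [0.055,-0.11,0,0,0,0,0],
    [0.055,-0.11,0,0,0,0,0],
    [0.055,-0.11,0,0,0,0,0],
  ],
)

```text
time_s: 12.8
tool_pos: [0.4643, -0.1193, 0.2294]
tool_rot: [1.079, 1.284, -1.077]
wrist_force: [-0.6, -0.0, -0.8]
width: 0.0548
```

```bash
python3 st.py;  python3 - <<'E'
from h import *
import pickle
s=bot.state();g=get_image('wrist');pickle.dump((s,g),open('w9.pkl','wb'));cv2.imwrite('pics/w9.png',cv2.resize(g['image'][160:380,200:350],None,fx=2.7,fy=2.7,interpolation=cv2.INTER_CUBIC))
g=get_image('scene');cv2.imwrite('pics/s9.png',cv2.resize(g['image'][190:270,270:360],None,fx=7,fy=7,interpolation=cv2.INTER_CUBIC))
goal([.523,.1747,.22],-4.2)
E
```

```text
t 12.8 ex 0.4389 ey -0.1930 z 0.2294 F -0.57 0.05 -0.76 M 0.010 0.086 0.020 xaxis [ 0.0029 -0.0011 -1.    ] 0.054834958683919736
shift [ 0.0073  0.1108 -0.2781] turn [14.28 -0.06  0.1 ]
```

View pics/w9.png

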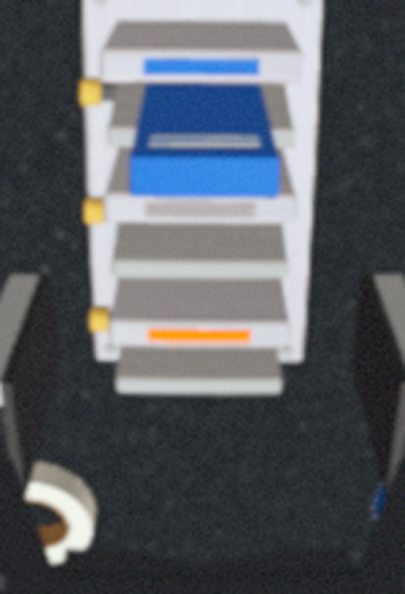

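View pics/s9.png

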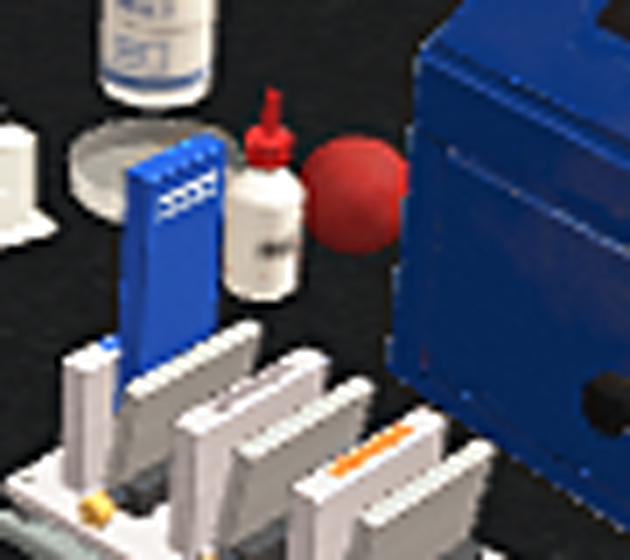

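Run:
```python
from h import *
import pickle
s,g=pickle.load(open('w9.pkl','rb'));T=tool(s);im=g['image']
psi=np.radians(9.85);ex=np.array([np.cos(psi),np.sin(psi),0]);ey=np.array([-ex[1],ex[0],0])
f=lambda u,v:(200+u/2.7,160+v/2.7)
for z in(.152,.1545): print(z,[(onz(g,*f(204,v),z,T)@ey).round(4) for v in(156,195)])
for l,r in(((131,156),(279,156)),((131,195),(279,194))):
    p=T[:3,:3]@edge(g,f(*l),f(*r))+T[:3,3];print(p,p@ex,p@ey)
print('wall w', onz(g,*f(205,83),.08,T)@ey,'wall n', onz(g,*f(200,347),.08,T)@ey, 'cheek n',onz(g,*f(200,383),.08,T)@ey)
hsv=cv2.cvtColor(im,cv2.COLOR_BGR2HSV)
for n,lo,hi,a,b in(('blue',(100,120,80),(125,255,255),170,190),('or',(5,150,100),(20,255,255),270,300)):
    m=cv2.inRange(hsv,lo,hi);m[:a]=0;m[b:]=0;m[:,:240]=0;m[:,305:]=0
    k=max(cv2.findContours(m,0,2)[0],key=cv2.contourArea);r=cv2.minAreaRect(k);p=onz(g,*r[0],.08,T);print(n,r,p,p@ex,p@ey)
```

```text
0.152 [np.float64(-0.1943), np.float64(-0.2055)]
0.1545 [np.float64(-0.1934), np.float64(-0.2044)]
[ 0.46474731 -0.11777027  0.14853942] 0.4377495747567862 -0.1955382446744965
[ 0.46644922 -0.12739224  0.15212875] 0.43778037764835837 -0.20530952041052736
wall w -0.1934802397848922 wall n -0.2990348349387332 cheek n -0.31616640954397857
blue ((274.0, 184.0), (4.0, 40.0), 90.0) [ 0.46165874 -0.10969139  0.08      ] 0.43608858933319483 -0.18705009881460566
or ((273.5, 284.0), (2.0, 35.0), 90.0) [ 0.47958122 -0.21455446  0.08      ] 0.43580800822268123 -0.29343336201098497
```

Request:
apply_moves(
  moves=[
    [0.06,0,0.111,-0.278,14.2,0,0],
    [0.06,0,0.111,-0.278,14.2,0,0],
    [0.06,0,0.111,-0.278,14.2,0,0],
    [0.06,0,0.111,-0.278,14.2,0,0],
    [0.06,0,0.111,-0.278,14.2,0,0],
    [0.06,0,0.111,-0.278,14.2,0,0],
    [0.06,0,0.111,-0.278,14.2,0,0],
    [0.06,0,0.111,-0.278,14.2,0,0],
  ],
)

```text
time_s: 13.7
tool_pos: [0.5231, 0.1753, 0.2263]
tool_rot: [1.257, 1.178, -1.263]
wrist_force: [0.5, -0.8, -0.8]
width: 0.0597
```

Run:
```python
from h import *
goal([.523,.1747,.15],-4.2)
```

```text
shift [0.0763 0.0002 0.0006] turn [0.26 0.06 0.2 ]
```

Request:
apply_moves(
  moves=[
    [0.06,0.04,0,0.0005,0.2,0,0],
    [0.06,0.076,0,0.0005,0.2,0,0],
    [0.06,0.076,0,0.0005,0.2,0,0],
    [0.06,0.076,0,0.0005,0.2,0,0],
  ],
)

```text
time_s: 14.1
tool_pos: [0.5231, 0.1722, 0.1517]
tool_rot: [1.263, 1.173, -1.268]
wrist_force: [0.7, -0.0, 0.4]
width: 0.0599
```

Run:
```python
from h import *
import pickle
s=bot.state();g=get_image('wrist');pickle.dump((s,g),open('w10.pkl','wb'));cv2.imwrite('pics/w10.png',cv2.resize(g['image'],(784,588)))
T=tool(s);print(s['tool_pos'],s['width'])
im=g['image'];hsv=cv2.cvtColor(im,cv2.COLOR_BGR2HSV)
m=cv2.inRange(hsv,(5,200,190),(20,255,255));m[:150]=0;m[:,:200]=0;m[:,360:]=0
k=max(cv2.findContours(m,0,2)[0],key=cv2.contourArea);r=cv2.minAreaRect(k);print(r)
print([onz(g,*p,.106,T).round(4)[:2].tolist() for p in cv2.boxPoints(r)],onz(g,*r[0],.106,T))
```

```text
[0.5231167  0.17215785 0.15170403] 0.05994010064801939
((274.5, 234.5), (9.0, 59.0), 90.0)
[[0.5046, 0.1796], [0.5413, 0.1768], [0.541, 0.1707], [0.5039, 0.1735]] [0.52271827 0.17521605 0.106     ]
```

View pics/w10.png

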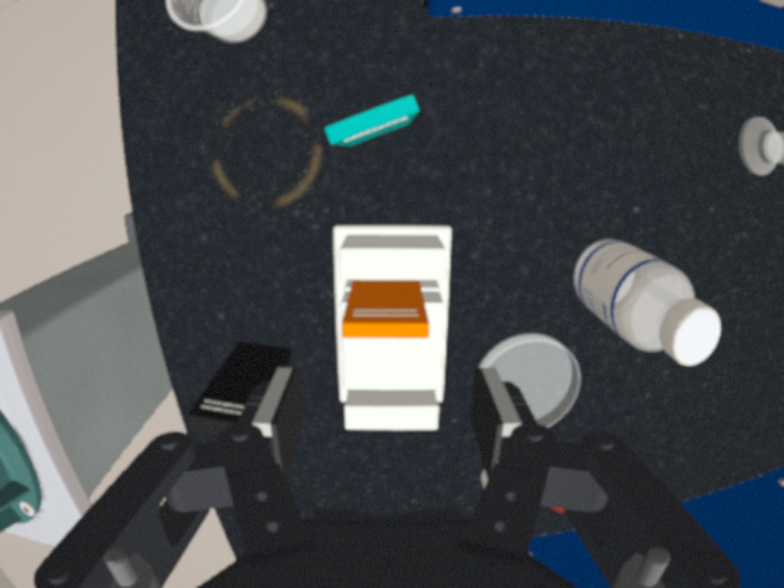

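Run:
```python
from h import *
goal([.5227,.175,.071],-4.1);print(tool(bot.state()).round(4))
```

```text
shift [ 0.082  -0.002  -0.0022] turn [-0.3   0.01 -0.  ]
[[ 0.000e+00  9.971e-01 -7.660e-02  5.245e-01]
 [-1.000e-04 -7.660e-02 -9.971e-01  1.726e-01]
 [-1.000e+00  1.000e-04  1.000e-04  1.530e-01]
 [ 0.000e+00  0.000e+00  0.000e+00  1.000e+00]]
```

Request:
apply_moves(
  moves=[
    [0.06,0,0,0,-0.1,0,0],
    [0.06,0,0,0,-0.1,0,0],
  ],
)

```text
time_s: 14.35
tool_pos: [0.5254, 0.1736, 0.154]
tool_rot: [1.266, 1.172, -1.261]
wrist_force: [-0.6, 1.3, 0.5]
width: 0.06
```

Run:
```python
from h import *
goal([.5227,.175,.071],-4.1);print(bot.state()['tool_pos'],bot.state()['dq'])
g=get_image('top');goal([.5227,.175,.071],-4.1);
```

```text
shift [ 0.083  -0.003  -0.0011] turn [-0.14 -0.05 -0.17]
[0.52537021 0.17363086 0.15397046] [ 0.00411135  0.00115237  0.0055793  -0.00048435 -0.00350864  0.00184284]
shift [ 0.0827 -0.0027 -0.001 ] turn [-0.13 -0.04 -0.15]
```

Request:
apply_moves(
  moves=[
    [0.06,0.03,-0.0025,-0.001,0,0,0],
    [0.06,0.06,-0.0025,-0.001,0,0,0],
    [0.06,0.08,-0.0025,-0.001,0,0,0],
    [0.06,0.082,-0.0025,-0.001,0,0,0],
    [0.06,0.082,-0.0025,-0.001,0,0,0],
  ],
)

```text
time_s: 14.9
tool_pos: [0.5219, 0.175, 0.0706]
tool_rot: [1.263, 1.174, -1.263]
wrist_force: [-0.1, 0.8, 0.1]
width: 0.0599
```

Run:
```python
from h import *
goal([.5227,.175,.071],-4.1);print(bot.state()['tool_pos'],bot.state()['wrist_force'])
```

```text
shift [-0.0004  0.0008 -0.0001] turn [-0.11 -0.    0.  ]
[0.52189521 0.17497784 0.0706125 ] [-0.14241017  0.75406713  0.1484316 ]
```

Request:
apply_moves(
  moves=[
    [0.03,0,0.0005,0,0,0,0],
    [0.03,0,0.0005,0,0,0,0],
    [0.03,0,0.0005,0,0,0,0],
    [0.03,0,0.0005,0,0,0,0],
    [0.03,0,0.0005,0,0,0,0],
    [0.03,0,0.0005,0,0,0,0],
  ],
)

```text
time_s: 15.5
tool_pos: [0.5236, 0.1752, 0.0718]
tool_rot: [1.265, 1.172, -1.26]
wrist_force: [-1.2, 0.6, 6.4]
width: 0.0391
```

Request:
apply_moves(
  moves=[
    [0.03,-0.01,0,0,0,0,0],
    [0.03,-0.03,0,0,0,0,0],
    [0.03,-0.06,0,0,0,0,0],
    [0.03,-0.1,0,0,0,0,0],
    [0.03,-0.15,0,0,0,0,0],
    [0.03,-0.18,0,0,0,0,0],
    [0.03,-0.18,0,0,0,0,0],
    [0.03,-0.18,0,0,0,0,0],
  ],
)

```text
time_s: 16.3
tool_pos: [0.5223, 0.1749, 0.2514]
tool_rot: [1.265, 1.172, -1.261]
wrist_force: [-0.7, 0.3, -0.6]
width: 0.0393
```

Run:
```python
from h import *
import pickle
s=bot.state();g=get_image('wrist');pickle.dump((s,g),open('w11.pkl','wb'));cv2.imwrite('pics/w11.png',cv2.resize(g['image'][200:340,200:350],None,fx=4.5,fy=4.5,interpolation=cv2.INTER_CUBIC))
print(s['tool_pos'],s['width'],s['wrist_force'])
```

```text
[0.52230336 0.1748816  0.25142164] 0.03930794615757895 [-0.72182366  0.29382196 -0.55962704]
```

View pics/w11.png

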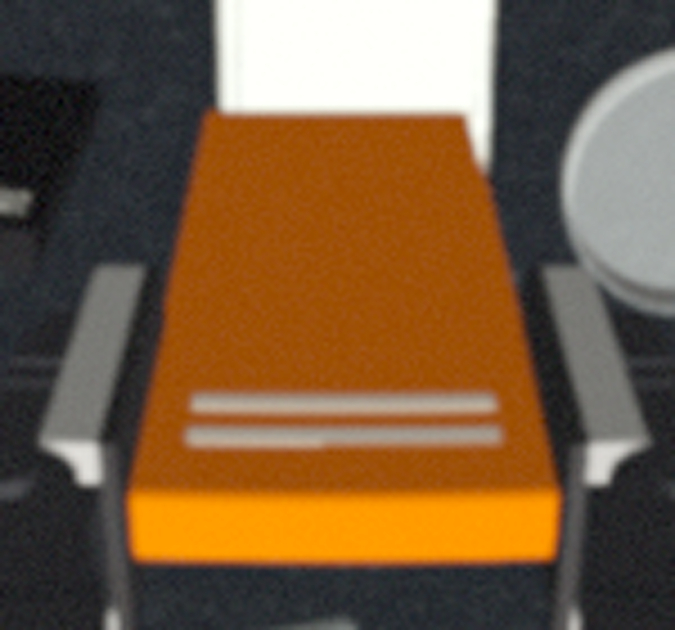

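Run:
```python
from h import *
import pickle
s,g=pickle.load(open('w11.pkl','rb'))
f=lambda u,v:(200+u/4.5,200+v/4.5)
for l,r in(((204,114),(466,116)),((129,491),(561,491)),((131,561),(556,560))):print(edge(g,f(*l),f(*r)))
# y position using known heights in tool x: bottom +.065, top -.035
I=np.eye(4)
for (u,v),x in(((335,115),.065),((345,491),-.035),((345,561),-.035)):
    o,d=ray(g,*f(u,v),I);print((o+d*(x-o[0])/d[0]).round(4))
psi=np.radians(9.85);ex=np.array([np.cos(psi),np.sin(psi),0]);ey=np.array([-ex[1],ex[0],0])
p=.436*ex+ey*-.3055;print(p);goal([p[0],p[1],.20],9.85)
```

```text
[ 0.06590698 -0.00062455 -0.00127335]
[-0.03140737  0.00073211 -0.00116424]
[-0.03298884  0.00059225  0.00591561]
[ 0.065  -0.0006 -0.0017]
[-0.035   0.0007 -0.0041]
[-0.035   0.0007  0.0039]
[ 0.48183461 -0.22641038  0.        ]
shift [ 0.0501 -0.01    0.4029] turn [-14.07   0.     0.04]
```

Run:
```python
from h import *
psi=np.radians(9.85);ex=np.array([np.cos(psi),np.sin(psi),0]);ey=np.array([-ex[1],ex[0],0])
p=.436*ex+ey*-.3035;goal([p[0],p[1],.20],9.85)
```

```text
shift [ 0.0501 -0.0104  0.401 ] turn [-14.07   0.     0.04]
```

Request:
apply_moves(
  moves=[
    [0.03,0,-0.01,0.401,-14,0,0],
    [0.03,0,-0.01,0.401,-14,0,0],
    [0.03,0,-0.01,0.401,-14,0,0],
    [0.03,0,-0.01,0.401,-14,0,0],
    [0.03,0,-0.01,0.401,-14,0,0],
    [0.03,0,-0.01,0.401,-14,0,0],
    [0.03,0,-0.01,0.401,-14,0,0],
    [0.03,0,-0.01,0.401,-14,0,0],
  ],
)

```text
time_s: 17.15
tool_pos: [0.4814, -0.2203, 0.2483]
tool_rot: [1.083, 1.289, -1.084]
wrist_force: [1.1, 0.4, -0.5]
width: 0.0387
```

```bash
cat > g2.py <<'E'
from h import *
import sys
psi=np.radians(9.85);ex=np.array([np.cos(psi),np.sin(psi),0]);ey=np.array([-ex[1],ex[0],0])
p=.436*ex+ey*float(sys.argv[1]);goal([p[0],p[1],float(sys.argv[2])],9.85)
E
sed -i 's/9.33/9.85/' st.py
python3 g2.py -.3035 .2;python3 st.py
```

```text
shift [ 0.0483 -0.0005  0.0042] turn [-0.08 -0.16  0.16]
t 17.15 ex 0.4366 ey -0.2994 z 0.2483 F 1.18 0.22 -0.50 M 0.029 -0.063 -0.002 xaxis [-0.0032  0.0023 -1.    ] 0.03874920825389376
```

Request:
apply_moves(
  moves=[
    [0.03,0.03,0,0,0,0,0],
    [0.03,0.048,0,0,0,0,0],
    [0.03,0.048,0,0,0,0,0],
    [0.03,0.048,0,0,0,0,0],
  ],
)

```text
time_s: 17.55
tool_pos: [0.4823, -0.2185, 0.2011]
tool_rot: [1.083, 1.289, -1.083]
wrist_force: [-0.4, -0.1, 0.7]
width: 0.0387
```

```bash
python3 g2.py -.3035 .155;python3 st.py
python3 - <<'E'
from h import *
import pickle
s=bot.state();g=get_image('wrist');pickle.dump((s,g),open('w12.pkl','wb'));cv2.imwrite('pics/w12.png',cv2.resize(g['image'],(784,588)))
T=tool(s);im=g['image'];hsv=cv2.cvtColor(im,cv2.COLOR_BGR2HSV)
m=cv2.inRange(hsv,(5,150,100),(20,255,255));m[:150]=0;m[214:]=0;m[:,:240]=0;m[:,310:]=0
k=max(cv2.findContours(m,0,2)[0],key=cv2.contourArea);r=cv2.minAreaRect(k);p=onz(g,*r[0],.08,T)
psi=np.radians(9.85);ex=np.array([np.cos(psi),np.sin(psi),0]);ey=np.array([-ex[1],ex[0],0])
print(r,p,p@ex,p@ey)
E
```

```text
shift [ 0.0461 -0.0017  0.0059] turn [-0.07 -0.13  0.14]
t 17.55 ex 0.4378 ey -0.2977 z 0.2011 F -0.38 -0.07 0.70 M 0.006 -0.067 -0.013 xaxis [-0.0029  0.0019 -1.    ] 0.038669037248694554
((273.0, 199.0), (4.0, 44.0), 90.0) [ 0.47925815 -0.21463445  0.08      ] 0.4354760192473171 -0.2934569037211398
```

View pics/w12.png

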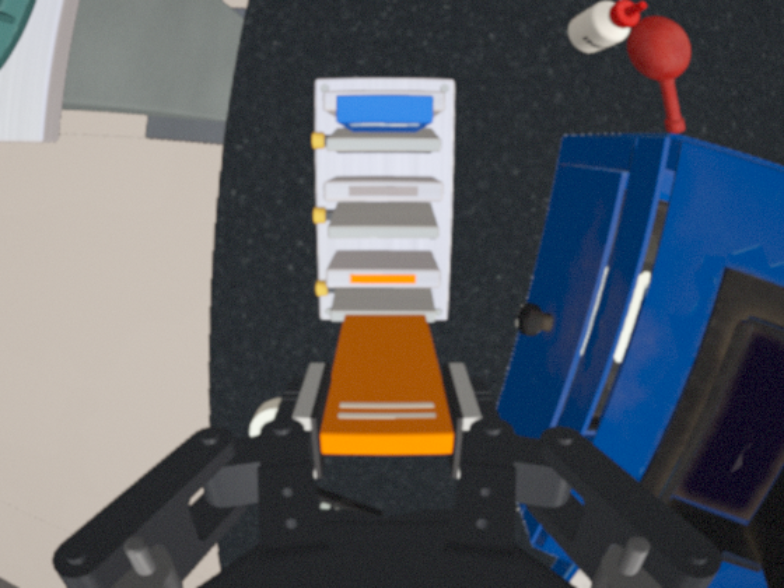

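Request:
apply_moves(
  moves=[
    [0.03,0,-0.0017,0.006,0,-0.13,0.14],
    [0.03,0.02,-0.0017,0.006,0,-0.13,0.14],
    [0.03,0.043,-0.0017,0.006,0,-0.13,0.14],
    [0.03,0.043,-0.0017,0.006,0,-0.13,0.14],
    [0.03,0.043,-0.0017,0.006,0,-0.13,0.14],
  ],
)

```text
time_s: 18.1
tool_pos: [0.4829, -0.2254, 0.1599]
tool_rot: [1.082, 1.281, -1.081]
wrist_force: [0.6, -0.3, -0.6]
width: 0.039
```

```bash
python3 g2.py -.3035 .139;python3 st.py
python3 - <<'E'
from h import *
import pickle
s=bot.state();g=get_image('wrist');pickle.dump((s,g),open('w13.pkl','wb'));cv2.imwrite('pics/w13.png',cv2.resize(g['image'][180:380,200:350],None,fx=3,fy=3,interpolation=cv2.INTER_CUBIC))
g=get_image('scene');cv2.imwrite('pics/s13.png',cv2.resize(g['image'][190:300,270:390],None,fx=5,fy=5,interpolation=cv2.INTER_CUBIC))
E
```

```text
shift [ 0.0209 -0.0012 -0.0012] turn [-0.05  0.15 -0.15]
t 18.1 ex 0.4372 ey -0.3047 z 0.1599 F 0.57 -0.37 -0.61 M -0.004 -0.072 0.041 xaxis [ 0.0031 -0.002  -1.    ] 0.039041133991843675
```

View pics/w13.png

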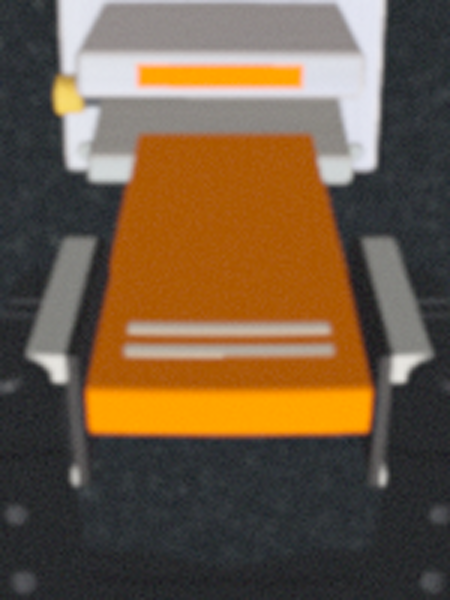

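View pics/s13.png

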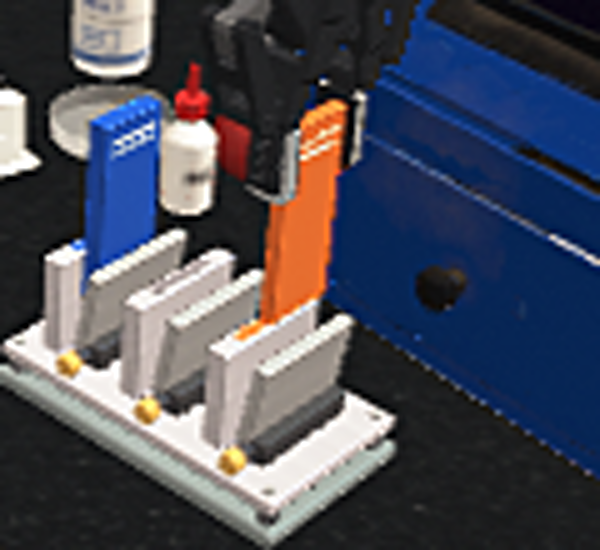

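```bash
python3 - <<'E'
from h import *
import pickle
s,g=pickle.load(open('w13.pkl','rb'));T=tool(s)
psi=np.radians(9.85);ex=np.array([np.cos(psi),np.sin(psi),0]);ey=np.array([-ex[1],ex[0],0])
f=lambda u,v:(200+u/3,180+v/3)
print([(z,round(onz(g,*f(225,135),z,T)@ey,4)) for z in(.093,.095)],[(round(onz(g,*f(225,v),.194,T)@ey,4)) for v in(388,433)])
print('wall',onz(g,*f(220,97),.08,T)@ey,'stripe',onz(g,*f(220,76),.08,T)@ey,'cheek',onz(g,*f(220,156),.08,T)@ey)
E
python3 st.py
```

```text
[(0.093, np.float64(-0.3036)), (0.095, np.float64(-0.3028))] [np.float64(-0.3013), np.float64(-0.3092)]
wall -0.29881539624612047 stripe -0.29352308941945293 cheek -0.31412508570274383
t 18.2 ex 0.4378 ey -0.3052 z 0.1606 F 0.06 1.36 -0.88 M 0.025 0.026 0.031 xaxis [ 0.0048 -0.0031 -1.    ] 0.039197627714927304
```

```bash
python3 g2.py -.304 .141;python3 st.py
```

```text
shift [ 0.0196 -0.0019 -0.0013] turn [-0.05  0.22 -0.24]
t 18.2 ex 0.4378 ey -0.3052 z 0.1606 F 0.06 1.36 -0.88 M 0.025 0.026 0.031 xaxis [ 0.0048 -0.0031 -1.    ] 0.039197627714927304
```

Request:
apply_moves(
  moves=[
    [0.03,0.004,-0.0015,-0.002,0,0.2,-0.2],
    [0.03,0.009,-0.0015,-0.002,0,0.2,-0.2],
    [0.03,0.014,-0.0015,-0.002,0,0.2,-0.2],
    [0.03,0.02,-0.0015,-0.002,0,0.2,-0.2],
    [0.03,0.02,-0.0015,-0.002,0,0.2,-0.2],
    [0.03,0.02,-0.0015,-0.002,0,0.2,-0.2],
  ],
)

```text
time_s: 18.8
tool_pos: [0.4806, -0.2235, 0.1389]
tool_rot: [1.083, 1.288, -1.083]
wrist_force: [0.1, 0.6, -0.7]
width: 0.039
```

```bash
python3 g2.py -.3015 .141;python3 st.py
python3 - <<'E'
from h import *
import pickle
s=bot.state();g=get_image('wrist');pickle.dump((s,g),open('w14.pkl','wb'));cv2.imwrite('pics/w14.png',cv2.resize(g['image'][180:380,200:350],None,fx=3,fy=3,interpolation=cv2.INTER_CUBIC))
g=get_image('scene');cv2.imwrite('pics/s14.png',cv2.resize(g['image'][190:300,270:390],None,fx=5,fy=5,interpolation=cv2.INTER_CUBIC))
E
```

```text
shift [-0.0021  0.0007 -0.0009] turn [-0.07 -0.11  0.09]
t 18.8 ex 0.4353 ey -0.3024 z 0.1389 F 0.17 0.59 -0.69 M 0.013 -0.015 0.020 xaxis [-0.0019  0.0016 -1.    ] 0.03900934027443853
```

View pics/w14.png

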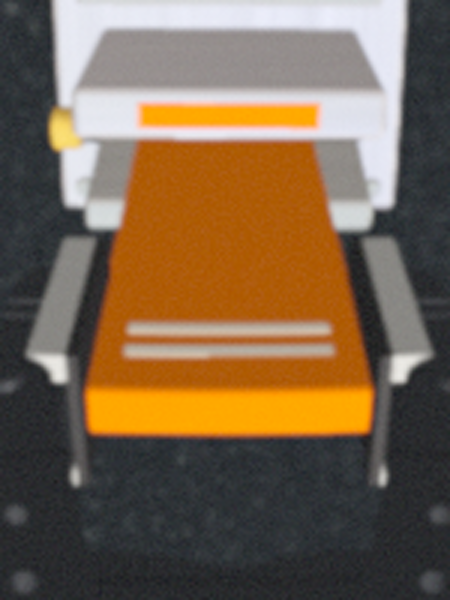

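View pics/s14.png

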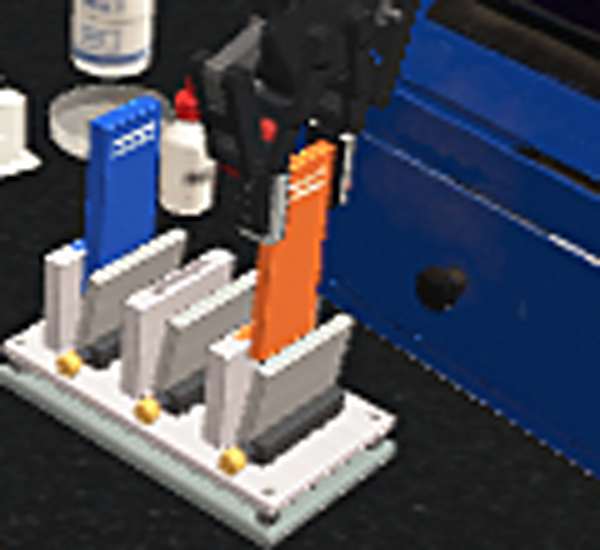

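Request:
apply_moves(
  moves=[
    [0.03,0,0.0005,-0.0007,0,-0.1,0.1],
    [0.03,0,0.0005,-0.0012,0,-0.1,0.1],
    [0.03,0,0.0005,-0.0012,0,-0.1,0.1],
    [0.03,0,0.0005,-0.0012,0,-0.1,0.1],
  ],
)

```text
time_s: 19.3
tool_pos: [0.4813, -0.2225, 0.1394]
tool_rot: [1.082, 1.284, -1.082]
wrist_force: [0.6, -1.0, 0.1]
width: 0.0389
```

```bash
python3 st.py
```

```text
t 19.3 ex 0.4362 ey -0.3016 z 0.1394 F 0.45 -1.14 0.11 M -0.209 -0.058 -0.003 xaxis [ 1.3e-03 -8.0e-04 -1.0e+00] 0.038890289057418335
```

Request:
apply_moves(
  moves=[
    [0.03,0.003,0,0,0,0,0],
    [0.03,0.006,0,0,0,0,0],
    [0.03,0.009,0,0,0,0,0],
    [0.03,0.012,0,0,0,0,0],
    [0.03,0.012,0,0,0,0,0],
  ],
)

```text
time_s: 19.8
tool_pos: [0.4811, -0.2225, 0.1268]
tool_rot: [1.082, 1.284, -1.082]
wrist_force: [0.6, -1.9, -0.2]
width: 0.0391
```

```bash
python3 st.py
```

```text
t 19.8 ex 0.4360 ey -0.3016 z 0.1268 F 0.24 -2.00 -0.17 M -0.450 -0.074 0.048 xaxis [ 7.e-04 -5.e-04 -1.e+00] 0.03908956455136022
```

Request:
apply_moves(
  moves=[
    [0.03,0.002,0,0.0003,0,0,0],
    [0.03,0.004,0,0.0003,0,0,0],
    [0.03,0.006,0,0.0003,0,0,0],
    [0.03,0.006,0,0.0003,0,0,0],
  ],
)

```text
time_s: 20.2
tool_pos: [0.4811, -0.2226, 0.121]
tool_rot: [1.083, 1.284, -1.082]
wrist_force: [0.5, -1.6, -0.8]
width: 0.0386
```

```bash
python3 st.py
```

```text
t 20.2 ex 0.4360 ey -0.3017 z 0.1210 F 0.19 -1.65 -0.76 M -0.434 -0.034 -0.007 xaxis [ 7.e-04 -3.e-04 -1.e+00] 0.038583701760825984
```

Depth about 24 mm, still free. Continuing.

Request:
apply_moves(
  moves=[
    [0.03,0.002,0,0.0001,0,0,0],
    [0.03,0.004,0,0.0001,0,0,0],
    [0.03,0.006,0,0.0001,0,0,0],
    [0.03,0.006,0,0.0001,0,0,0],
  ],
)

```text
time_s: 20.6
tool_pos: [0.4811, -0.2227, 0.1149]
tool_rot: [1.083, 1.284, -1.082]
wrist_force: [0.1, -1.4, 0.3]
width: 0.0387
```

```bash
python3 st.py
```

```text
t 20.6 ex 0.4359 ey -0.3018 z 0.1149 F -0.14 -1.44 0.33 M -0.380 0.004 -0.040 xaxis [ 6.e-04 -2.e-04 -1.e+00] 0.038717676072176486
```

Request:
apply_moves(
  moves=[
    [0.03,0.0015,0,0,0,0,0],
    [0.03,0.003,0,0,0,0,0],
    [0.03,0.003,0,0,0,0,0],
  ],
)

```text
time_s: 20.9
tool_pos: [0.4811, -0.2227, 0.112]
tool_rot: [1.083, 1.284, -1.082]
wrist_force: [0.4, -1.1, 0.6]
width: 0.039
```

```bash
python3 st.py
```

```text
t 20.9 ex 0.4360 ey -0.3017 z 0.1120 F 0.18 -1.14 0.61 M -0.335 -0.005 -0.030 xaxis [ 6.e-04 -3.e-04 -1.e+00] 0.039012777548520575
```

Request:
apply_moves(
  moves=[
    [0.03,0.0015,0,0,0,0,0],
    [0.03,0.003,0,0,0,0,0],
    [0.03,0.003,0,0,0,0,0],
  ],
)

```text
time_s: 21.2
tool_pos: [0.4812, -0.2228, 0.109]
tool_rot: [1.083, 1.284, -1.082]
wrist_force: [0.6, -2.0, -0.1]
width: 0.0393
```

```bash
python3 st.py
```

```text
t 21.2 ex 0.4360 ey -0.3018 z 0.1090 F 0.21 -2.06 -0.11 M -0.338 -0.025 -0.014 xaxis [ 7.e-04 -3.e-04 -1.e+00] 0.03931015930660963
```

Request:
apply_moves(
  moves=[
    [0.03,0.001,0,0,0,0,0],
    [0.03,0.002,0,0,0,0,0],
    [0.03,0.002,0,0,0,0,0],
  ],
)

```text
time_s: 21.5
tool_pos: [0.4812, -0.2228, 0.1072]
tool_rot: [1.083, 1.284, -1.082]
wrist_force: [-0.1, -1.9, 1.3]
width: 0.0391
```

```bash
python3 st.py
```

```text
t 21.5 ex 0.4360 ey -0.3018 z 0.1072 F -0.45 -1.87 1.34 M -0.336 0.020 -0.010 xaxis [ 8.e-04 -4.e-04 -1.e+00] 0.03907905823807443
```

Request:
apply_moves(
  moves=[
    [0.03,0.001,0,0,0,0,0],
    [0.03,0.002,0,0,0,0,0],
    [0.03,0.002,0,0,0,0,0],
  ],
)

```text
time_s: 21.8
tool_pos: [0.4814, -0.2229, 0.1055]
tool_rot: [1.083, 1.284, -1.082]
wrist_force: [-1.4, -1.8, 5.9]
width: 0.0392
```

```bash
python3 st.py
```

```text
t 21.8 ex 0.4362 ey -0.3020 z 0.1055 F -1.67 -1.54 5.94 M -0.196 0.128 -0.030 xaxis [ 1.2e-03 -6.0e-04 -1.0e+00] 0.03917519577735017
```

Request:
apply_moves(
  moves=[
    [0.03,-0.0005,0,0,0,0,0],
    [0.03,-0.0005,0,0,0,0,0],
    [0.046,-0.0005,0,0,0,0,0],
    [0.046,-0.0005,0,0,0,0,0],
    [0.046,-0.0005,0,0,0,0,0],
    [0.046,-0.0005,0,0,0,0,0],
  ],
)

```text
time_s: 22.4
tool_pos: [0.4808, -0.2224, 0.1054]
tool_rot: [1.083, 1.285, -1.082]
wrist_force: [-0.7, -0.1, -0.2]
width: 0.0462
```

```bash
python3 st.py;  python3 - <<'E'
from h import *
import pickle
s=bot.state();g=get_image('wrist');pickle.dump((s,g),open('w15.pkl','wb'));cv2.imwrite('pics/w15.png',cv2.resize(g['image'][200:380,200:350],None,fx=3.3,fy=3.3,interpolation=cv2.INTER_CUBIC))
g=get_image('scene');cv2.imwrite('pics/s15.png',cv2.resize(g['image'][190:300,270:390],None,fx=5,fy=5,interpolation=cv2.INTER_CUBIC))
E
```

```text
t 22.4 ex 0.4357 ey -0.3014 z 0.1054 F -0.71 0.03 -0.17 M -0.024 -0.044 0.037 xaxis [ 0.e+00  3.e-04 -1.e+00] 0.046152272989511835
```

View pics/w15.png

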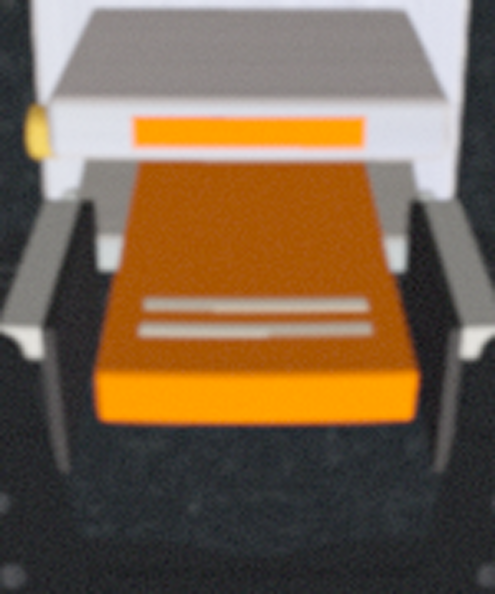

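View pics/s15.png

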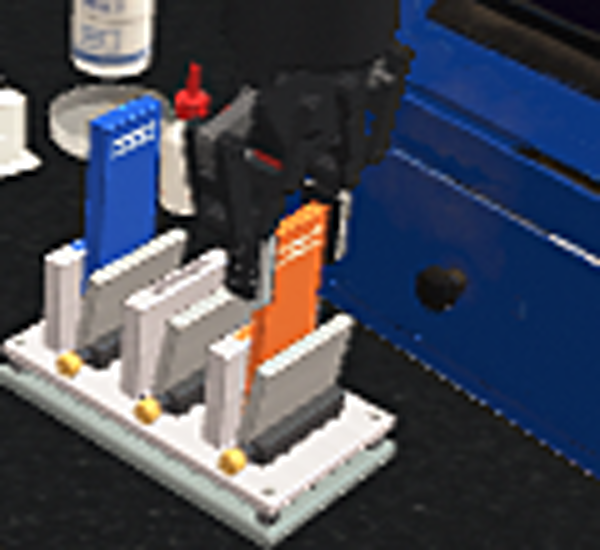

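Seated against the wall (plate face meets the wall edge at row ~160). Regrip and press.

Request:
apply_moves(
  moves=[
    [0.03,0,0,0,0,0,0],
    [0.03,0,0,0,0,0,0],
    [0.03,0,0,0,0,0,0],
    [0.03,0,0,0,0,0,0],
    [0.03,0,0,0,0,0,0],
  ],
)

```text
time_s: 23.0
tool_pos: [0.4811, -0.2227, 0.1057]
tool_rot: [1.083, 1.285, -1.082]
wrist_force: [-0.3, -0.3, 0.5]
width: 0.0388
```

```bash
python3 st.py
```

```text
t 23.0 ex 0.4359 ey -0.3017 z 0.1057 F -0.34 -0.23 0.53 M 0.070 0.162 0.004 xaxis [ 5.e-04 -2.e-04 -1.e+00] 0.03884719072671698
```

Request:
apply_moves(
  moves=[
    [0.03,0.0007,0,0,0,0,0],
    [0.03,0.0014,0,0,0,0,0],
    [0.03,0.0014,0,0,0,0,0],
  ],
)

```text
time_s: 23.3
tool_pos: [0.4812, -0.2228, 0.1046]
tool_rot: [1.083, 1.284, -1.082]
wrist_force: [-1.7, -0.1, 6.0]
width: 0.0387
```

```bash
python3 st.py
```

```text
t 23.3 ex 0.4360 ey -0.3018 z 0.1046 F -1.72 0.15 6.03 M 0.255 0.367 -0.012 xaxis [ 8.e-04 -4.e-04 -1.e+00] 0.03874410419679233
```

Request:
apply_moves(
  moves=[
    [0.03,0.0008,0,-0.0003,0,0,0],
    [0.03,0.0016,0,-0.0003,0,0,0],
    [0.03,0.0016,0,-0.0003,0,0,0],
    [0.03,0.0016,0,-0.0003,0,0,0],
  ],
)

```text
time_s: 23.7
tool_pos: [0.4814, -0.2227, 0.1035]
tool_rot: [1.082, 1.283, -1.082]
wrist_force: [-3.0, 0.9, 9.2]
width: 0.0393
```

```bash
python3 st.py
```

```text
t 23.7 ex 0.4362 ey -0.3018 z 0.1035 F -2.83 1.45 9.24 M 0.252 0.447 -0.003 xaxis [ 1.4e-03 -9.0e-04 -1.0e+00] 0.03925906145416437
```

Request:
apply_moves(
  moves=[
    [0.03,0.0005,0,0,0,0,0],
    [0.03,0.0005,0,0,0,0,0],
    [0.03,0.0005,0,0,0,0,0],
    [0.03,0.0005,0,0,0,0,0],
  ],
)

```text
time_s: 24.1
tool_pos: [0.4815, -0.2227, 0.1032]
tool_rot: [1.082, 1.283, -1.082]
wrist_force: [-2.7, 1.3, 10.3]
width: 0.0392
```

```bash
python3 st.py
```

```text
t 24.1 ex 0.4363 ey -0.3018 z 0.1032 F -2.47 1.77 10.35 M 0.317 0.547 0.010 xaxis [ 0.0016 -0.001  -1.    ] 0.03922987872277215
```

Request:
apply_moves(
  moves=[
    [0.03,0.0005,0,-0.0002,0,0,0],
    [0.03,0.0005,0,-0.0002,0,0,0],
    [0.03,0.0005,0,-0.0002,0,0,0],
    [0.03,0.0005,0,-0.0002,0,0,0],
  ],
)

```text
time_s: 24.5
tool_pos: [0.4815, -0.2227, 0.1028]
tool_rot: [1.082, 1.283, -1.082]
wrist_force: [-2.7, 0.4, 12.3]
width: 0.0389
```

```bash
python3 st.py
```

```text
t 24.5 ex 0.4363 ey -0.3017 z 0.1028 F -2.55 0.89 12.34 M 0.265 0.623 0.014 xaxis [ 0.0017 -0.0013 -1.    ] 0.03890231698805803
```

Request:
apply_moves(
  moves=[
    [0.03,0,0,0,0,0,0],
    [0.03,-0.001,0,0,0,0,0],
    [0.03,-0.002,0,0,0,0,0],
    [0.03,-0.002,0,0,0,0,0],
    [0.055,-0.002,0,0,0,0,0],
    [0.055,-0.002,0,0,0,0,0],
    [0.055,-0.002,0,0,0,0,0],
    [0.055,-0.002,0,0,0,0,0],
  ],
)

```text
time_s: 25.3
tool_pos: [0.481, -0.2221, 0.1034]
tool_rot: [1.083, 1.285, -1.082]
wrist_force: [0.4, -0.3, 0.5]
width: 0.0549
```

Request:
apply_moves(
  moves=[
    [0.06,-0.02,0,0,0,0,0],
    [0.06,-0.05,0,0,0,0,0],
    [0.06,-0.1,0,0,0,0,0],
    [0.06,-0.13,0,0,0,0,0],
    [0.06,-0.13,0,0,0,0,0],
    [0.06,-0.13,0,0,0,0,0],
  ],
)

```text
time_s: 25.9
tool_pos: [0.4812, -0.2223, 0.2341]
tool_rot: [1.083, 1.283, -1.082]
wrist_force: [-0.1, -0.5, -0.5]
width: 0.06
```

```bash
python3 st.py;  python3 - <<'E'
from h import *
import pickle
s=bot.state();g=get_image('wrist');pickle.dump((s,g),open('w16.pkl','wb'));cv2.imwrite('pics/w16.png',cv2.resize(g['image'][60:300,190:360],None,fx=2.5,fy=2.5,interpolation=cv2.INTER_CUBIC))
g=get_image('scene');cv2.imwrite('pics/s16.png',cv2.resize(g['image'][160:320,180:390],None,fx=3.8,fy=3.7,interpolation=cv2.INTER_CUBIC))
E
```

```text
t 25.9 ex 0.4361 ey -0.3014 z 0.2341 F -0.20 -0.46 -0.51 M -0.026 -0.040 0.017 xaxis [ 0.0021 -0.0011 -1.    ] 0.059957554246837574
```

View pics/w16.png

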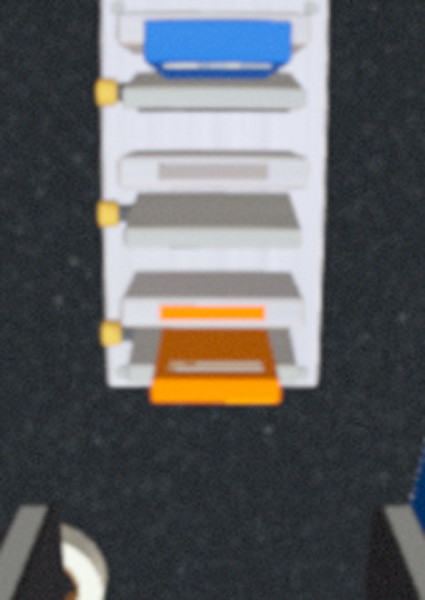

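View pics/s16.png

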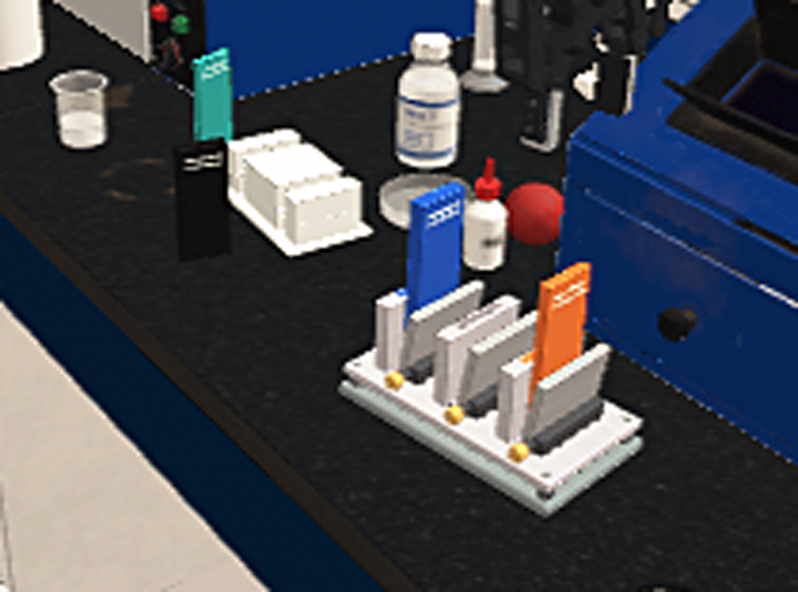

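Run:
```python
from h import *
import pickle
s,g=pickle.load(open('w16.pkl','rb'));T=tool(s)
psi=np.radians(9.85);ex=np.array([np.cos(psi),np.sin(psi),0]);ey=np.array([-ex[1],ex[0],0])
f=lambda u,v:(190+u/2.5,60+v/2.5)
Y=lambda u,v,z:round(onz(g,*f(u,v),z,T)@ey,4)
print('orange top',[(z,Y(216,380,z),Y(216,403,z)) for z in(.136,.139,.142)],'wall',Y(212,328,.08))
print('blue top',[(z,Y(217,21,z),Y(217,64,z)) for z in(.152,.155)])
for l,r,v in((146,291,64),(152,281,380)):
    a=onz(g,*f(l,v),.154 if v<100 else .14,T);b=onz(g,*f(r,v),.154 if v<100 else .14,T);print(np.linalg.norm(a-b),np.degrees(np.arctan2(*(b-a)[[1,0]])))
```

```text
orange top [(0.136, np.float64(-0.3013), np.float64(-0.309)), (0.139, np.float64(-0.3003), np.float64(-0.3079)), (0.142, np.float64(-0.2993), np.float64(-0.3068))] wall -0.2996
blue top [(0.152, np.float64(-0.1941), np.float64(-0.2061)), (0.155, np.float64(-0.1944), np.float64(-0.2062))]
0.03883180934477208 9.868628467105284
0.039643790298736784 9.771148269556475
```

```bash
python3 -c "
from h import *
print(bot.job_done())"
```

```text
the job is handed in; nothing more can be done
None
```

The blue plate is in the widest slot and the orange plate in the narrowest, in that order. I handed the job in at about 26 s of the 64 s allowed.

- **Seating:** I slid each plate lightly against its wall and lowered it until it stopped. The blue one stopped about 25 mm below the wall tops and the orange one about 39–40 mm. Blue first caught early because it was about half a degree off in yaw. I corrected that and it went further in.
- **Pressing:** I let each plate settle free, took hold again and pressed it down. The highest readings were 13.1 N for blue and 12.3 N for orange. Then I eased the load and let go.
- **Last checks, with the gripper clear above the gauge:**
  - Both plates stand wedged at the slot's angle: 9.87° and 9.77°, against 9.85° for the gauge.
  - Each plate's top edge lies 0.7–0.8 mm off the plane of its wall. That is at most about 0.7° of lean, and is within the 2 mm camera error, so I cannot rule out a slight lean.
  - I saw no change in the dropper bottle, the beaker or the other plates. The tape was only partly in view at the end, and nothing went near it.

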